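# Gather stool-leg glides in the pick-out corner of a carry tote

### The arm

A 6-joint arm with a two-finger parallel gripper is mounted at the origin on the work surface. World frame = base frame: x ahead of the robot, y to its left, z up, the work surface at z = 0. Lengths are in mm, angles in rad, forces in N, time in s.
With the tool pointing down it reaches from about 275 to 975 mm from the base axis. Payload 8.4 kg.
Tool frame: the origin (TCP) lies at the very end of the fingers, on their centre line; the grasp point (between the pads) lies 19 mm behind it; z points along the fingers, x is the direction in which the jaws open and shut, and the axes are right-handed (so a half turn about z gives the same grasp; the last joint's range is limited). The gripper opens to 92 mm and grips with 3 to 60 N. Pads are 20 mm wide; open, the fingers measure 128 mm over their backs; the gripper's body (75 mm by 189 mm) begins 69 mm behind the grasp point.
Start: joints at [1.134, 0.353, 1.633, -0, 1.155, -0.002], TCP at [263.267, 566.849, 214.583] pointing down, gripper open.
Joint ranges: [-2.63, 2.63], [-0.92, 2.1], [0.06, 2.66], [-1.3, 4.44], [0, 2.69], [-3.02, 3.02]. Speed limits (rad/s): [2.22, 2.22, 2.79, 3.14, 3.14, 3.14].

### API

Orientations are given as a unit quaternion [x, y, z, w].
In Python, from plant import env, vision, ticket gives the robot as it stands.
- The arm moves only by the tool move_arm, never from a script. Its arguments are lists of equal length, an entry for each row: "xyz": the shift along the world's x, y, z in cm, a list of three; "yaw": the turn about the world's z in degrees; "hand": the closure, from -1 (fully open) to 1 (shut). A call has 1 to 5 rows; each row shifts and turns the commanded pose from where the row before left it; what a row does not reach is not made up. A row lasts 1/10 s, in which the tool goes at most 50 mm and 8.59 degrees, less where a joint would pass 70% of its speed; a pose out of reach is approached as far as the arm can. A call is refused whole if a number of a shift passes 5 or a number of a turn 8.59, either way. A call with a gripper value outside its range is refused whole. The fingers move at their own pace and stop on an object; the grip force is fixed at half the most. Time passes only in rows, so rows that do not move let the fingers close. It gives the time, the measured TCP pose, the force and the opening at its end, in the units of the state.
- env.get_obs(): the state, without advancing time (a new reading comes with each control period).
- vision.snapshot(name): name is "scene" or "top" or "wrist"; returns the picture (400x640x3 uint8, red, green, blue); there is no depth.
- vision.camera_model(name): a dict with "mtx" (3x3 intrinsics, pixels), "camera_from_world" (4x4, takes a point from world to camera coordinates); the wrist camera has in their place "T_tool_cam" (4x4, takes a point from camera to tool coordinates, whose origin is the TCP and whose axes are the tool frame's). Camera axes: x right, y up, looking along -z (the intrinsics and any distortion apply to the point x, -y, -z); pixel columns grow to the right and rows downward; lengths in mm; the calibration is good to about 2 mm. A picture is of the moment at which its call begins: read the wrist's pose just before it. camera_model takes no time and is no camera call.
- ticket.hand_in(): hands the job in, once; it reports no verdict.
The state is a dict: "time_s": time; "qpos": joint angles; "joint_velocities": joint speeds; "tau": joint torques, N m; "ee_pos": TCP position; "orientation": TCP orientation; "wrist_force": force on the tool from outside, world axes, zero at the start; "torque": the same for the moment, N m; "gripper_width": finger opening in mm.
Only numpy, scipy, OpenCV 4.12 (cv2) and the standard library are available. Lean on these libraries where they do the work, as an engineer would, in place of code of your own. Each camera call takes 0.05 s, during which the arm holds its last target.

### The job

Tip the three stool-leg glides from the metal hand scoop into the carry tote standing on the table, then stand the empty scoop upright back on the bare table and let go of it. Then lift the tote by its handle a few centimetres clear of the table and tilt it about 35 degrees towards its cut-down corner, until all four glides have slid together into that corner without spilling. Finish while still holding the tote in the air, tilted and still, with the glides resting in the corner; leave the other things on the bench alone.

Things in the scene. Friction and masses are not known exactly. Their poses are not given: they have to be found in the camera images.
- tote: grey open tote, 208 x 158 mm outside (long side: its x), walls 4 thick, 60 high, floor 4, 0.26-0.38 kg; origin: centre of underside. At its -x, -y corner only, both walls are cut down to 36 mm over 55 mm. A steel bar handle runs along x over its middle, on 28 mm wide end uprights (224 over all); each side of the bar is open, 68 mm to the wall. Left or right of the scoop, yaw within 30 degrees
- tote_grip (a point): middle of the tote's handle bar, 100 mm above the tote's underside; the bar is 14 mm wide (across tote y) and 22 mm high, free from 89 to 111 mm height, so it can be pinched from above across tote y. Axes as the tote
- tote_corner (a point): the cut-down corner of the tote: the point on its inner floor where the two low walls meet, at (-100, -75, 4) mm in the tote's frame
- scoop: aluminium hand scoop, 0.16-0.24 kg; origin: its underside, z up. Pan 78 mm wide (y), x from -55 to the open mouth at +60 mm; walls 36 high (24 near the mouth), sheet 3. Floor flat to x = 28, then ramps up 8 mm to the mouth, so the load stays in when carried level; it empties when pitched 55 degrees mouth down. The handle's upright (20 mm wide) is at x = -65 to -55 and the bar overhangs the pan
- scoop_grip (a point): point to hold on the scoop's black handle bar, 105 mm above the scoop's underside at x = 0. The bar runs along the scoop's x from -65 to +35 mm, is 14 mm wide (y) and 22 mm high; pinch it from above across scoop y. Axes as the scoop
- scoop_mouth (a point): middle of the upper edge of the floor at the scoop's open mouth, at (60, 0, 10) mm in the scoop's frame
- glide0_mid (a point): black nylon stool-leg glide, a solid stub 24 mm across, 20 mm high, its top tapered to 18 mm, 15 g, slippery (friction 0.11 to 0.17 on everything), rolls when on its side; the point is its centre. At the start it stands upright in the scoop
- glide1_mid (a point): black nylon stool-leg glide, a solid stub 24 mm across, 20 mm high, its top tapered to 18 mm, 15 g, slippery (friction 0.11 to 0.17 on everything), rolls when on its side; the point is its centre. At the start it stands upright in the scoop
- glide2_mid (a point): black nylon stool-leg glide, a solid stub 24 mm across, 20 mm high, its top tapered to 18 mm, 15 g, slippery (friction 0.11 to 0.17 on everything), rolls when on its side; the point is its centre. At the start it stands upright in the scoop
- glide3_mid (a point): black nylon stool-leg glide, a solid stub 24 mm across, 20 mm high, its top tapered to 18 mm, 15 g, slippery (friction 0.11 to 0.17 on everything), rolls when on its side; the point is its centre. At the start it stands upright in the tote, in the half (+x) away from the cut-down corner
- table: bench top under a smooth blue cover, its surface at height 0; origin on the surface at the middle of the bench
- heat_gun: white and black heat gun lying on its side, about 250 x 180 mm and 75 mm high, on the far side of the bench, right. Not to be moved. Origin: underside, under the barrel's middle
- clamp: grey C-clamp lying flat, about 180 x 130 mm, 28 mm high, on the far side of the bench, middle or left. Not to be moved. Origin: underside, middle of its back
- tape_measure: steel and black tape measure case, 65 x 37 x 60 mm, on the near side of the bench, in front of the robot. Not to be moved. Origin: centre of its underside

How it is judged:
By the outcome, as a careful person would: the job done as asked, in the order asked, and still so for the second after the job is handed in, while the arm keeps its last pose, push and grip.
It also fails if it takes over 72 s, if anything falls off the work surface, if the arm or the gripper's body presses on something with over 40 N, if the wrist force passes 120 N, or if a joint passes its speed limit or range.

## Working session

There is one attempt and no reset: what is moved stays moved. The work goes in short steps, Python scripts to look and compute and a tool call to move; the robot and the scene stay as the last step left them, time stands still between calls to the robot, and variables do not carry over. Pictures are saved under pics/ and viewed, and the job is handed in when it is done.

Besides the shell and the picture viewer there is one more tool, called after "Call:" as name(argument=value, ...), one argument or row to a line, values as JSON. move_arm: Moves the arm, as the interface text tells. Its arguments: {"type":"object","properties":{"xyz":{"type":"array"},"yaw":{"type":"array"},"hand":{"type":"array"}},"required":["xyz","yaw","hand"]}

```bash
ls -la; mkdir -p pics
python3 - <<'E'
from plant import env, vision, ticket
import cv2
print(env.get_obs())
for n in ["scene","top","wrist"]:
    cv2.imwrite(f"pics/{n}0.png",vision.snapshot(n)[:,:,::-1])
    print(n,vision.camera_model(n))
print([a for a in dir(env) if a[0]!='_'],[a for a in dir(vision) if a[0]!='_'])
E
```

```text
total 12
drwxr-xr-x  3 agent agent 4096 Dec  6 22:35 .
drwxr-xr-x 23 root  root  4096 Dec  6 22:35 ..
drwxr-xr-x  2 agent agent 4096 Dec  6 22:35 pics
{'time_s': 0.0, 'qpos': array([ 1.13358857e+00,  3.53670419e-01,  1.63413403e+00,  1.37110276e-06,
        1.15518605e+00, -2.43125022e-03]), 'joint_velocities': array([-8.14328389e-05, -1.63834515e-05,  1.03329554e-03, -1.62909891e-03,
        1.00895759e-03, -8.69948999e-04]), 'tau': array([ 9.79439574e-04, -5.93832886e+01, -3.34219122e+01,  6.99791405e-02,
        2.30891258e-02, -1.11251109e-04]), 'ee_pos': array([263.06206783, 566.39515186, 213.84982524]), 'orientation': array([ 8.42973167e-01,  5.37955158e-01, -5.90423099e-04,  3.74027436e-04]), 'wrist_force': array([ 0.15357377, -0.4086629 , -0.59399295]), 'torque': array([ 0.03557885, -0.00321932, -0.02675907]), 'gripper_width': 91.6108256898002}
scene {'mtx': array([[448.9402553 ,   0.        , 317.19068744],
       [  0.        , 448.9402553 , 201.71298035],
       [  0.        ,   0.        ,   1.        ]]), 'camera_from_world': array([[-8.11376399e-01,  5.84497153e-01,  5.
[... 707 characters left out ...]
7e-01,
        -1.06453606e+03],
       [ 0.00000000e+00,  0.00000000e+00,  0.00000000e+00,
         1.00000000e+00]])}
wrist {'mtx': array([[294.40331948,   0.        , 319.9392125 ],
       [  0.        , 294.40331948, 200.42262119],
       [  0.        ,   0.        ,   1.        ]]), 'T_tool_cam': array([[ 9.99999999e-01,  2.58604928e-05, -3.87915367e-05,
         1.54045646e+00],
       [ 1.33157069e-05, -9.55823970e-01, -2.93939683e-01,
        -8.32179759e+01],
       [-4.46793057e-05,  2.93939682e-01, -9.55823970e-01,
        -1.70345924e+02],
       [ 0.00000000e+00,  0.00000000e+00,  0.00000000e+00,
         1.00000000e+00]])}
['Unreachable', 'get_obs'] ['camera_model', 'snapshot']
```

View pics/scene0.png

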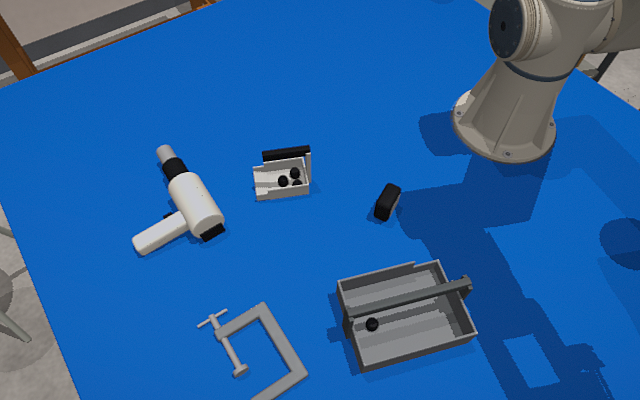

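View pics/top0.png

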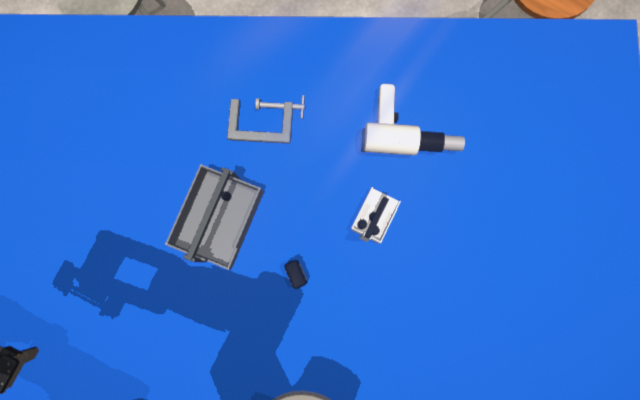

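View pics/wrist0.png

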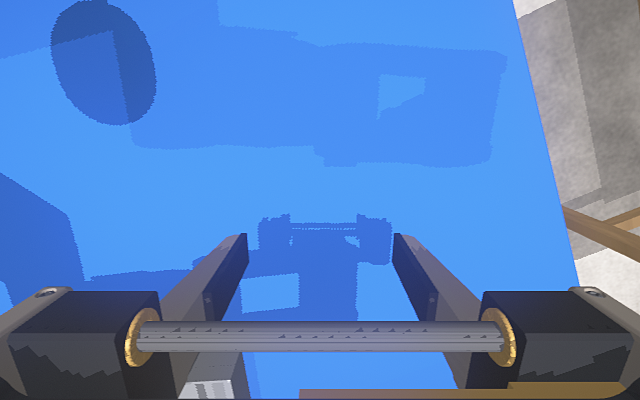

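Call:
move_arm(
  xyz=[
    [2.1, 4.5, 0],
    [2.1, 4.5, 0],
    [2.1, 4.5, 0],
    [2.1, 4.5, 0],
    [2.1, 4.5, 0],
  ],
  yaw=[0, 0, 0, 0, 0],
  hand=[-1, -1, -1, -1, -1],
)

```text
time_s: 0.65
ee_pos: [368.9, 793.3, 214.2]
orientation: [0.843, 0.538, -0.0, 0.0]
wrist_force: [0.5, 1.7, 0.2]
gripper_width: 92.1
```

Call:
move_arm(
  xyz=[
    [2.1, 4.5, 0],
    [2.1, 4.5, 0],
    [2.1, 4.5, 0],
    [2.1, 4.5, 0],
    [2.1, 4.5, 0],
  ],
  yaw=[0, 0, 0, 0, 0],
  hand=[-1, -1, -1, -1, -1],
)

```text
time_s: 1.15
ee_pos: [438.5, 942.3, 204.0]
orientation: [0.843, 0.538, 0.014, -0.009]
wrist_force: [17.5, 39.9, 25.4]
gripper_width: 92.2
```

Run:
```python
from plant import env
print(env.get_obs())
```

```text
{'time_s': 1.15, 'qpos': array([ 1.13378326e+00,  1.23266520e+00,  5.74502758e-02,  5.78649443e-05,
        1.81728258e+00, -2.20866411e-03]), 'joint_velocities': array([ 4.09682091e-04,  3.47577827e-01, -7.50589510e-02, -8.29466367e-04,
        4.95137349e-01, -1.97488629e-03]), 'tau': array([ 6.96575199e-02, -5.90610445e+01, -9.96100760e+01,  1.07036668e-02,
        6.67578131e+00, -1.05892802e-01]), 'ee_pos': array([438.52517097, 942.34305373, 203.98013803]), 'orientation': array([ 0.84285347,  0.5378715 ,  0.0144173 , -0.00918867]), 'wrist_force': array([17.51272128, 39.90176508, 25.43021407]), 'torque': array([ 1.92542014, -0.74069924, -0.31985752]), 'gripper_width': 92.23320637661146}
```

Call:
move_arm(
  xyz=[
    [0, 0, 0],
  ],
  yaw=[0],
  hand=[-1],
)

```text
time_s: 1.25
ee_pos: [437.4, 939.8, 192.7]
orientation: [0.843, 0.538, 0.008, -0.005]
wrist_force: [-0.3, -0.3, -2.7]
gripper_width: 92.1
```

```bash
cat > h.py <<'E'
from plant import env, vision, ticket
import numpy as np, cv2
from scipy.spatial.transform import Rotation as R
def st():
    o=env.get_obs(); M=R.from_quat(o['orientation']).as_matrix()
    z=M[:,2]; x=M[:,0]
    print('t',round(o['time_s'],2),'q',o['qpos'].round(3),'p',o['ee_pos'].round(1),'toolz',z.round(3),'tilt',round(np.degrees(np.arccos(-z[2])),1),'jaw',x.round(3),'ang',round(np.degrees(np.arctan2(x[1],x[0])),1),'F',o['wrist_force'].round(1),'w',round(o['gripper_width'],1))
    return o
E
python3 -c "
from h import *;st()"
```

```text
t 1.25 q [ 1.134  1.239  0.067  0.     1.816 -0.002] p [437.4 939.8 192.7] toolz [ 0.008  0.018 -1.   ] tilt 1.1 jaw [0.421 0.907 0.02 ] ang 65.1 F [-0.3 -0.3 -2.7] w 92.1
```

Call:
move_arm(
  xyz=[
    [0.4, 0.9, 1],
    [0.4, 0.9, 1],
    [0.4, 0.9, 1],
    [0.4, 0.9, 1],
    [0, 0, 0],
  ],
  yaw=[0, 0, 0, 0, 0],
  hand=[-1, -1, -1, -1, -1],
)

```text
time_s: 1.75
ee_pos: [440.1, 947.4, 241.1]
orientation: [0.842, 0.538, 0.033, -0.021]
wrist_force: [-0.3, 0.3, 0.9]
gripper_width: 91.8
```

```bash
python3 -c "
from h import *;st()"
```

```text
t 1.75 q [ 1.134  1.197  0.058  0.     1.809 -0.002] p [440.1 947.4 241.1] toolz [ 0.033  0.07  -0.997] tilt 4.4 jaw [0.42  0.904 0.077] ang 65.1 F [-0.3  0.3  0.9] w 91.8
```

Call:
move_arm(
  xyz=[
    [-1, -2, 0],
    [-1, -2, 0],
    [-1, -2, 0],
    [-1, -2, 0],
    [0, 0, 0],
  ],
  yaw=[0, 0, 0, 0, 0],
  hand=[-1, -1, -1, -1, -1],
)

```text
time_s: 2.25
ee_pos: [402.3, 871.9, 239.1]
orientation: [0.842, 0.538, 0.031, -0.019]
wrist_force: [-0.0, -0.1, 0.9]
gripper_width: 91.9
```

```bash
python3 -c "
from h import *;st()"
```

```text
t 2.25 q [ 1.137e+00  8.850e-01  6.810e-01 -0.000e+00  1.503e+00  1.000e-03] p [402.3 871.9 239.1] toolz [ 0.031  0.066 -0.997] tilt 4.2 jaw [0.42  0.905 0.072] ang 65.1 F [-0.  -0.1  0.9] w 91.9
```

Run:
```python
import numpy as np
from scipy.optimize import lsq_linear
D=[([.35367,1.63413,1.155186],(263.06,566.395,213.85)),([1.232665,.05745,1.817283],(438.525,942.343,203.98)),([1.239,.067,1.816],(437.4,939.8,192.7)),([1.197,.058,1.809],(440.1,947.4,241.1)),([.885,.681,1.503],(402.3,871.9,239.1))]
A=[];b=[]
for (q2,q3,q5),p in D:
    r=np.hypot(p[0],p[1]);s1=q2+q3;s=s1+q5
    A.append([1,0,np.sin(q2),np.sin(s1),np.cos(s1),np.sin(s)]);b.append(r)
    A.append([0,1,np.cos(q2),np.cos(s1),-np.sin(s1),np.cos(s)]);b.append(p[2])
A=np.array(A);b=np.array(b)
x,res,rk,sv=np.linalg.lstsq(A,b,rcond=1e-4);print(x,rk,sv,A@x-b)
A2=A[:,[1,2,3,5]];x,res,rk,sv=np.linalg.lstsq(A2,b,rcond=1e-6);print(x,rk,sv,(A2@x-b).round(1))
```

```text
[2.58368659e-02 2.91859333e+02 5.68049392e+02 4.94371324e+02
 5.86621847e+01 3.57070752e+02] 6 [4.10028282 3.47577974 0.94182599 0.46118264 0.07566438 0.03442728] [ 0.012806   -0.03625934  0.01094196  0.03282729 -0.01989554 -0.0397048
  0.04031787 -0.03522051 -0.04417029  0.07835735]
[391.02355267 580.76391435 484.16265893 518.32991329] 4 [3.5404733  2.59490845 0.85422339 0.04244176] [ 18.6   7.6  -8.6  -4.2 -10.1  -4.   -3.6  -4.4  11.    5.1]
```

Call:
move_arm(
  xyz=[
    [1.7, 3.6, 0],
    [1.7, 3.6, 0],
    [0.8, 1.8, 0],
    [0.8, 1.8, 0],
    [0.8, 1.8, 0],
  ],
  yaw=[0, 0, 0, 0, 0],
  hand=[-1, -1, -1, -1, -1],
)

```text
time_s: 2.75
ee_pos: [442.1, 958.4, 224.0]
orientation: [0.842, 0.537, 0.039, -0.025]
wrist_force: [0.2, 1.7, 0.2]
gripper_width: 91.5
```

```bash
python3 -c "
from h import *;st()"
```

```text
t 2.75 q [ 1.137e+00  1.214e+00  5.800e-02 -0.000e+00  1.776e+00  1.000e-03] p [442.1 958.4 224. ] toolz [ 0.039  0.084 -0.996] tilt 5.3 jaw [0.419 0.903 0.093] ang 65.1 F [0.2 1.7 0.2] w 91.5
```

Call:
move_arm(
  xyz=[
    [0.8, 1.8, 0],
    [0.8, 1.8, 0],
    [0.8, 1.8, 0],
    [0.8, 1.8, 0],
    [0.8, 1.8, 0],
  ],
  yaw=[0, 0, 0, 0, 0],
  hand=[-1, -1, -1, -1, -1],
)

```text
time_s: 3.25
ee_pos: [454.0, 987.3, 212.9]
orientation: [0.84, 0.536, 0.071, -0.046]
wrist_force: [0.1, 0.5, -0.0]
gripper_width: 91.6
```

```bash
python3 -c "
from h import *;st()"
```

```text
t 3.25 q [ 1.139  1.228  0.058 -0.     1.685  0.002] p [454.  987.3 212.9] toolz [ 0.071  0.153 -0.986] tilt 9.7 jaw [0.415 0.894 0.169] ang 65.1 F [ 0.1  0.5 -0. ] w 91.6
```

Run:
```python
import cv2
im=cv2.imread('pics/top0.png')
a=cv2.resize(im[160:280,150:280],None,fx=6,fy=6,interpolation=cv2.INTER_NEAREST)[:600]
cv2.imwrite('pics/tote_zoom.png',cv2.resize(im[155:280,155:275],None,fx=4.8,fy=4.8,interpolation=cv2.INTER_NEAREST))
cv2.imwrite('pics/scoop_zoom.png',cv2.resize(im[180:250,340:410],None,fx=8,fy=8,interpolation=cv2.INTER_NEAREST))
im=cv2.imread('pics/scene0.png')
cv2.imwrite('pics/scoopS_zoom.png',cv2.resize(im[135:210,240:325],None,fx=8,fy=8,interpolation=cv2.INTER_NEAREST))
cv2.imwrite('pics/toteS_zoom.png',cv2.resize(im[250:380,325:485],None,fx=4.5,fy=4.5,interpolation=cv2.INTER_NEAREST))
```

```text
(no output)
```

View pics/tote_zoom.png

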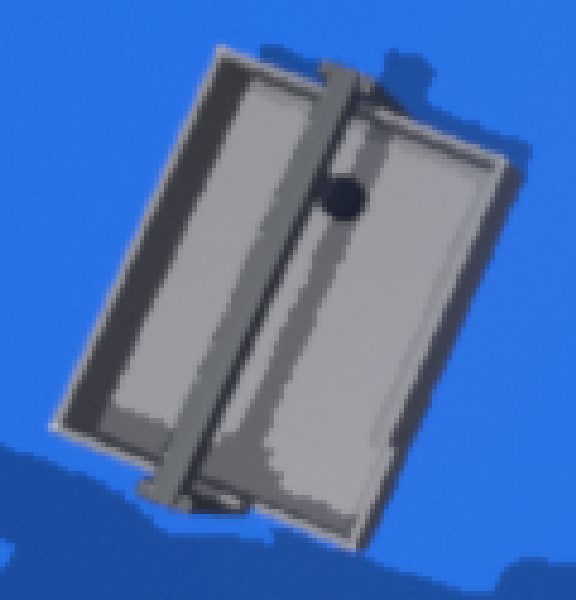

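View pics/scoop_zoom.png

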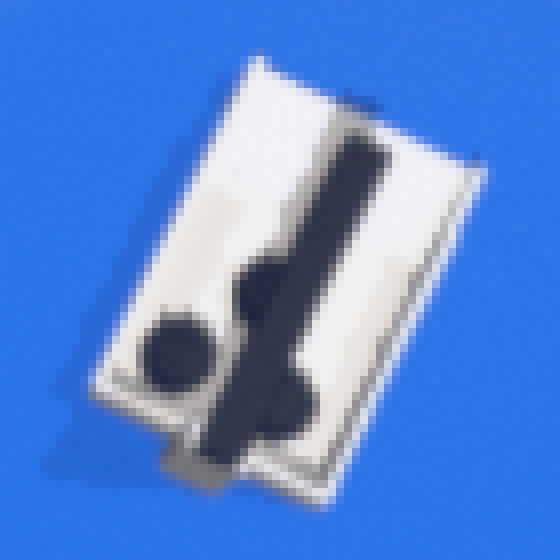

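View pics/scoopS_zoom.png

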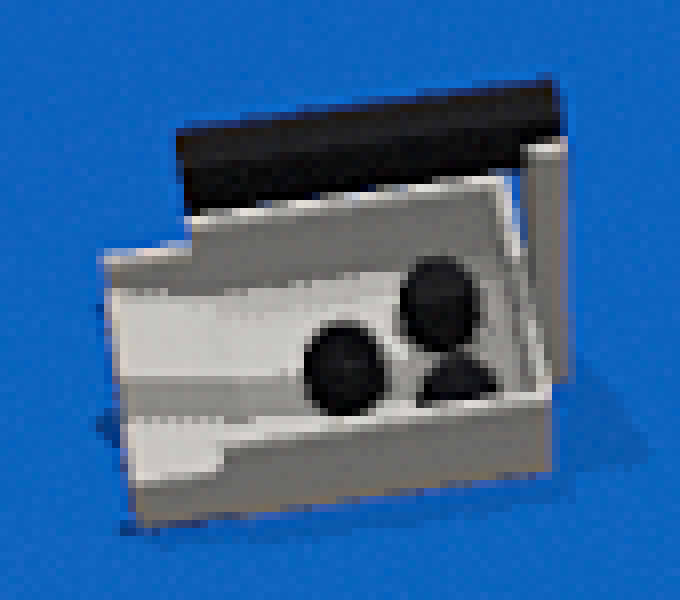

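View pics/toteS_zoom.png

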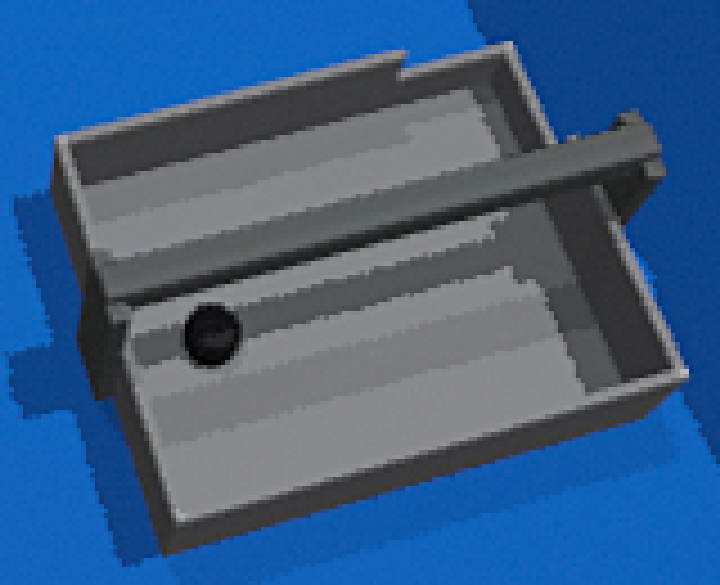

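```bash
cat >> h.py <<'E'
CM={n:vision.camera_model(n) for n in ("scene","top")}
def ray(n,uv,z):
    c=CM[n];K=c['mtx'];T=c['camera_from_world']
    d=np.linalg.inv(K)@np.array([uv[0],uv[1],1.]);d=np.array([d[0],-d[1],-d[2]])
    Rm=T[:3,:3];o=-Rm.T@T[:3,3];w=Rm.T@d
    return o+w*(z-o[2])/w[2]
def proj(n,p):
    c=CM[n];q=c['camera_from_world'][:3,:3]@np.array(p)+c['camera_from_world'][:3,3]
    u=c['mtx']@np.array([q[0],-q[1],-q[2]]);return u[:2]/u[2]
E
python3 - <<'E'
from h import *
pr=lambda k,p:print(k,p.round(1))
T=lambda x,y:(x/4.8+155,y/4.8+155)
P={k:ray('top',T(*v),z) for k,v,z in [('A',(220,48),60),('B',(508,160),60),('C',(54,428),60),('D',(357,547),36)]}
for k in P: pr(k,P[k])
print('len',np.linalg.norm(P['A']-P['C']),np.linalg.norm(P['A']-P['B']))
pr('center',(P['B']+P['C'])/2); pr('ctrAD',(P['A']+P['D'])/2)
for a,b in('CA','DB'): d=P[b]-P[a];print('yaw',np.degrees(np.arctan2(d[1],d[0])))
d=P['A']-P['B'];print('yaw y',np.degrees(np.arctan2(d[1],d[0]))-90)
d=P['C']-P['D'];print('yaw y',np.degrees(np.arctan2(d[1],d[0]))-90)
# scene
S=lambda x,y:(x/4.5+325,y/4.5+250)
Q={k:ray('scene',S(*v),z) for k,v,z in [('A',(180,520),60),('B',(57,137),60),('C',(688,375),60),('D',(512,43),36)]}
for k in Q: pr('s'+k,Q[k])
pr('sc',(Q['B']+Q['C'])/2)
Z=lambda x,y:(x/8+340,y/8+180)
f=ray('top',Z(372,138),116);n=ray('top',Z(220,462),116)
pr('barfar',f);pr('barnear',n);d=f-n;print(np.linalg.norm(d),np.degrees(np.arctan2(d[1],d[0])))
Z2=lambda x,y:(x/8+240,y/8+135)
f2=ray('scene',Z2(180,131),116);n2=ray('scene',Z2(555,82),116)
pr('sbarfar',f2);pr('sbarnear',n2);d=f2-n2;print(np.linalg.norm(d),np.degrees(np.arctan2(d[1],d[0])))
E
```

```text
A [655.1 256.7  60. ]
B [600.8 109.4  60. ]
C [463.2 327.8  60. ]
D [408.5 180.6  36. ]
len 204.59282461320728 157.00577451723996
center [532.  218.6  60. ]
ctrAD [531.8 218.7  48. ]
yaw -20.32129494341577
yaw -20.316479361894732
yaw y -20.239402604488177
yaw y -20.398101544721342
sA [657.  258.1  60. ]
sB [602.8 111.2  60. ]
sC [464.4 330.4  60. ]
sD [408.9 184.5  36. ]
sc [533.6 220.8  60. ]
barfar [ 576.4 -182.4  116. ]
barnear [ 484.8 -140.5  116. ]
100.77621493188957 -24.577560175088237
sbarfar [ 573.8 -185.3  116. ]
sbarnear [ 486.6 -142.8  116. ]
97.03973307647136 -25.961287608151796
```

Call:
move_arm(
  xyz=[
    [-1.5, -3.5, 0],
    [-1.5, -3.5, 0],
    [-1.5, -3.5, 0],
    [-1.5, -3.5, 0],
    [-1, -2.5, 0],
  ],
  yaw=[-8.5, -8.5, -8.5, -8.5, -8.5],
  hand=[-1, -1, -1, -1, -1],
)

```text
time_s: 3.75
ee_pos: [397.1, 853.2, 215.8]
orientation: [0.966, 0.246, 0.081, -0.022]
wrist_force: [-0.6, 0.3, 0.2]
gripper_width: 91.9
```

Call:
move_arm(
  xyz=[
    [0, 0, 0],
    [0, 0, 0],
    [0, 0, 0],
    [0, 0, 0],
    [0, 0, 0],
  ],
  yaw=[-8.5, -8.5, -8.5, -8.5, -8.5],
  hand=[-1, -1, -1, -1, -1],
)

```text
time_s: 4.25
ee_pos: [397.8, 855.4, 214.9]
orientation: [0.989, -0.121, 0.083, 0.008]
wrist_force: [-0.1, 0.6, 0.8]
gripper_width: 91.7
```

```bash
python3 -c "
from h import *;st()"
```

```text
t 4.25 q [ 1.196  0.889  0.73  -0.164  1.496  1.449] p [397.8 855.4 214.9] toolz [ 0.162 -0.035 -0.986] tilt 9.5 jaw [ 0.957 -0.237  0.165] ang -13.9 F [-0.1  0.6  0.8] w 91.7
```

Call:
move_arm(
  xyz=[
    [0, 0, 0],
    [0, 0, 0],
    [0, 0, 0],
    [0, 0, 0],
    [0, 0, 0],
  ],
  yaw=[-8.5, -8.5, -8.5, -8.5, -8.5],
  hand=[-1, -1, -1, -1, -1],
)

```text
time_s: 4.75
ee_pos: [397.8, 855.3, 214.5]
orientation: [0.878, -0.471, 0.073, 0.037]
wrist_force: [-0.3, 1.2, 0.2]
gripper_width: 91.9
```

Call:
move_arm(
  xyz=[
    [0.4, 0.9, 0],
    [0.8, 1.8, 0],
    [1.2, 2.6, 0],
    [1.6, 3.4, 0],
    [1.6, 3.4, 0],
  ],
  yaw=[-8.5, -8.5, -8.5, -8.5, -8.5],
  hand=[-1, -1, -1, -1, -1],
)

```text
time_s: 5.25
ee_pos: [422.9, 904.4, 189.7]
orientation: [-0.656, 0.753, -0.045, -0.03]
wrist_force: [-0.1, -0.0, 0.7]
gripper_width: 91.7
```

```bash
python3 -c "
from h import *;st()"
```

```text
t 5.25 q [ 1.152  1.247  0.06  -0.059  1.926  2.841] p [422.9 904.4 189.7] toolz [ 0.014 -0.106 -0.994] tilt 6.1 jaw [-0.137 -0.985  0.103] ang -97.9 F [-0.1 -0.   0.7] w 91.7
```

Call:
move_arm(
  xyz=[
    [1.5, 3.5, 0],
    [1.5, 3.5, 0],
    [1.5, 3.5, 0],
    [1.5, 3.5, 0],
    [0, 0, 0],
  ],
  yaw=[0, 0, 0, 0, 0],
  hand=[-1, -1, -1, -1, -1],
)

```text
time_s: 5.75
ee_pos: [438.9, 945.3, 166.9]
orientation: [-0.66, 0.75, -0.023, 0.02]
wrist_force: [-0.5, 0.1, -0.3]
gripper_width: 91.5
```

```bash
python3 -c "
from h import *;st()"
```

```text
t 5.75 q [ 1.155  1.269  0.058 -0.059  1.798  2.839] p [438.9 945.3 166.9] toolz [ 0.059 -0.008 -0.998] tilt 3.4 jaw [-0.127 -0.992  0.001] ang -97.3 F [-0.5  0.1 -0.3] w 91.5
```

Call:
move_arm(
  xyz=[
    [0.1, -2, 0.5],
    [0.3, -4, 0.5],
    [0.4, -4.9, 0.5],
    [0.4, -4.9, 0],
    [0.4, -4.9, 0],
  ],
  yaw=[0, 0, 0, 0, 0],
  hand=[-1, -1, -1, -1, -1],
)

```text
time_s: 6.25
ee_pos: [455.1, 756.4, 183.3]
orientation: [-0.66, 0.75, -0.023, 0.021]
wrist_force: [0.9, 0.4, 0.1]
gripper_width: 91.7
```

Call:
move_arm(
  xyz=[
    [0.4, -4.9, 0],
    [0.4, -4.9, 0],
    [0.4, -4.9, 0],
    [0.4, -4.9, 0],
    [0.4, -4.9, 0],
  ],
  yaw=[0, 0, 0, 0, 0],
  hand=[-1, -1, -1, -1, -1],
)

```text
time_s: 6.75
ee_pos: [475.8, 511.5, 182.9]
orientation: [-0.66, 0.75, -0.023, 0.021]
wrist_force: [0.2, 0.3, 0.1]
gripper_width: 92.0
```

Call:
move_arm(
  xyz=[
    [0.4, -4.9, 0],
    [0.4, -4.9, 0],
    [0.4, -4.9, 0],
    [0.4, -4.9, 0],
    [0.4, -4.9, 0],
  ],
  yaw=[-2, -2, -2, -2, -2],
  hand=[-1, -1, -1, -1, -1],
)

```text
time_s: 7.25
ee_pos: [496.2, 266.4, 182.7]
orientation: [-0.592, 0.805, -0.025, 0.019]
wrist_force: [0.1, 0.2, 0.3]
gripper_width: 91.8
```

Call:
move_arm(
  xyz=[
    [0.4, -4.9, 0],
    [0.4, -4.9, 0],
    [0.4, -4.9, 0],
    [0.4, -4.9, 0],
    [0.4, -4.5, 0],
  ],
  yaw=[-2, -2, -2, -2, 0],
  hand=[-1, -1, -1, -1, -1],
)

```text
time_s: 7.75
ee_pos: [516.5, 24.4, 182.8]
orientation: [-0.534, 0.845, -0.027, 0.017]
wrist_force: [0.8, -0.1, -0.2]
gripper_width: 92.2
```

```bash
python3 -c "
from h import *;st()
cv2.imwrite('pics/wrist1.png',vision.snapshot('wrist')[:,:,::-1])
cv2.imwrite('pics/top1.png',vision.snapshot('top')[:,:,::-1])"
```

```text
t 7.75 q [ 0.066  0.191  1.935 -0.038  0.961  2.101] p [516.5  24.4 182.8] toolz [ 0.057 -0.027 -0.998] tilt 3.6 jaw [-0.429 -0.903  0.   ] ang -115.4 F [ 0.8 -0.1 -0.2] w 92.2
```

Call:
move_arm(
  xyz=[
    [0.7, -4.8, 0],
    [0.7, -4.8, 0],
    [0.7, -4.8, 0],
    [0.7, -3.9, 0],
    [0, -1, 0],
  ],
  yaw=[0, 0, 0, 0, 0],
  hand=[-1, -1, -1, -1, -1],
)

```text
time_s: 8.35
ee_pos: [545.1, -169.8, 182.4]
orientation: [-0.534, 0.845, -0.027, 0.016]
wrist_force: [-0.5, -0.4, 0.0]
gripper_width: 92.3
```

```bash
python3 -c "
from h import *;st()
cv2.imwrite('pics/wrist2.png',vision.snapshot('wrist')[:,:,::-1])"
```

```text
t 8.35 q [-0.297  0.27   1.831 -0.014  0.978  1.725] p [ 545.1 -169.8  182.4] toolz [ 0.057 -0.029 -0.998] tilt 3.7 jaw [-0.43  -0.903  0.002] ang -115.4 F [-0.5 -0.4  0. ] w 92.3
```

View pics/wrist2.png

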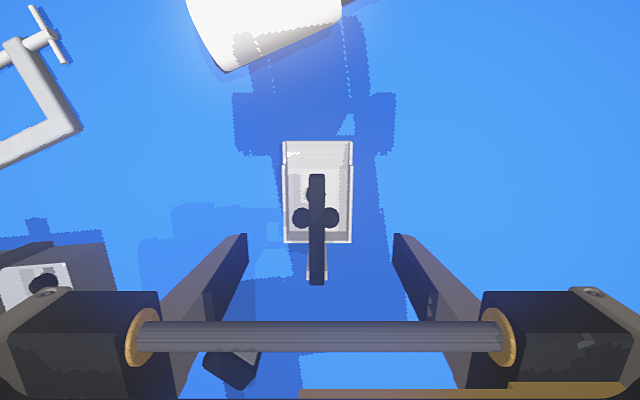

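View pics/top1.png

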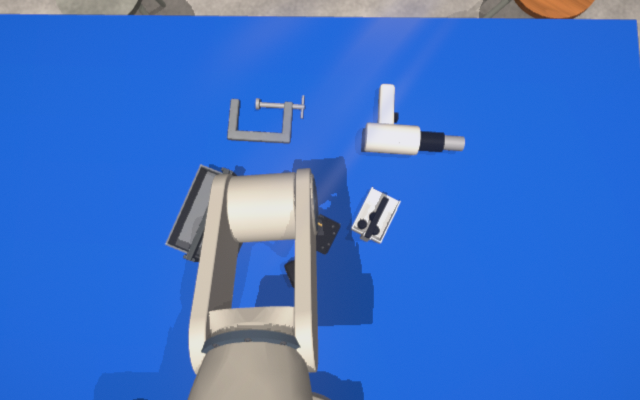

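```bash
cat >> h.py <<'E'
def wray(uv,z,o):
    c=vision.camera_model('wrist');K=c['mtx'];T=c['T_tool_cam'];M=R.from_quat(o['orientation']).as_matrix()
    d=np.linalg.inv(K)@np.array([uv[0],uv[1],1.]);d=np.array([d[0],-d[1],-d[2]])
    o0=M@T[:3,3]+o['ee_pos'];w=M@T[:3,:3]@d
    return o0+w*(z-o0[2])/w[2]
E
python3 -c "
from h import *;o=env.get_obs()
a=wray((317,174),116,o);b=wray((317,285),116,o);d=a-b
print(a,b,np.linalg.norm(d),np.degrees(np.arctan2(d[1],d[0])),b+d*.65)"
```

```text
[ 579.84077892 -181.84233114  116.        ] [ 488.55350617 -138.14211918  116.        ] 101.20807620842504 -25.580946119325407 [ 547.89023346 -166.54725695  116.        ]
```

Call:
move_arm(
  xyz=[
    [0.1, 0.1, -2.5],
    [0, 0, -3],
    [0, 0, -2.5],
    [0, 0, -1.5],
    [0, 0, 0],
  ],
  yaw=[0, 0, 0, 0, 0],
  hand=[-1, -1, -1, -1, 1],
)

```text
time_s: 8.9
ee_pos: [543.0, -163.6, 84.4]
orientation: [-0.535, 0.844, -0.025, 0.014]
wrist_force: [-0.4, 0.4, -0.2]
gripper_width: 86.0
```

Call:
move_arm(
  xyz=[
    [0, 0, 0],
    [0, 0, 0],
    [0, 0, 0],
  ],
  yaw=[0, 0, 0],
  hand=[1, 1, 1],
)

```text
time_s: 9.2
ee_pos: [544.8, -165.5, 87.1]
orientation: [-0.535, 0.844, -0.027, 0.016]
wrist_force: [0.1, 0.9, 0.2]
gripper_width: 62.1
```

Call:
move_arm(
  xyz=[
    [0, 0, 0],
    [0, 0, 0],
    [0, 0, 0],
    [0, 0, 0],
    [0, 0, 0],
  ],
  yaw=[0, 0, 0, 0, 0],
  hand=[1, 1, 1, 1, 1],
)

```text
time_s: 9.7
ee_pos: [543.8, -165.6, 85.8]
orientation: [-0.535, 0.845, -0.026, 0.015]
wrist_force: [0.1, -0.2, -0.1]
gripper_width: 22.1
```

Call:
move_arm(
  xyz=[
    [0, 0, 0],
    [0, 0, 0],
  ],
  yaw=[0, 0],
  hand=[1, 1],
)

```text
time_s: 9.9
ee_pos: [543.9, -165.6, 85.8]
orientation: [-0.535, 0.844, -0.026, 0.015]
wrist_force: [-0.2, -1.1, -1.1]
gripper_width: 13.7
```

```bash
cat > kin.py <<'E'
import numpy as np
from scipy.spatial.transform import Rotation as R
from scipy.optimize import lsq_linear
h,L1,L2,E,D=291.86,568.05,494.37,58.66,357.07
S4,S6=1,1
lo=np.array([-2.63,-.92,.06,-1.3,0,-3.02]);hi=np.array([2.63,2.1,2.66,4.44,2.69,3.02])
def fk(q):
    Rz=lambda a:R.from_euler('z',a); Ry=lambda a:R.from_euler('y',a)
    A=Rz(q[0]);u=A*Ry(q[1]);f=u*Ry(q[2])
    p=np.array([0,0,h])+u.apply([0,0,L1])+f.apply([E,0,L2])
    T=f*Rz(S4*q[3])*Ry(q[4])*Rz(S6*q[5]+np.pi)
    return p+T.apply([0,0,D]),T
def jac(q):
    p,T=fk(q);J=np.zeros((6,6))
    for i in range(6):
        d=np.array(q,float);d[i]+=1e-5;p2,T2=fk(d)
        J[:3,i]=(p2-p)/1e-5;J[3:,i]=(T2*T.inv()).as_rotvec()/1e-5
    return J
def ik(q,p,T,w=300.,it=15):
    q=np.array(q,float)
    for _ in range(it):
        a,b=fk(q);e=np.r_[p-a,w*(T*b.inv()).as_rotvec()];J=jac(q);J[3:]*=w
        l=np.maximum(lo-q,-.15);u=np.minimum(hi-q,.15)
        l=np.minimum(l,u-1e-9)
        dq=lsq_linear(np.vstack([J,np.eye(6)*.5]),np.r_[e,np.zeros(6)],bounds=(l,u)).x;q=q+dq
        if abs(dq).max()<1e-4:break
    return q
E
python3 - <<'E'
import kin
from kin import *
for s4 in(1,-1):
  for s6 in(1,-1):
    kin.S4,kin.S6=s4,s6
    p,T=kin.fk([1.196,.889,.73,-.164,1.496,1.449]);M=T.as_matrix();print(s4,s6,p.round(1),M[:,2].round(3),M[:,0].round(3))
E
```

```text
1 1 [398.9 855.1 215.3] [ 0.161 -0.034 -0.986] [ 0.957 -0.238  0.165]
1 -1 [398.9 855.1 215.3] [ 0.161 -0.034 -0.986] [-0.871  0.465 -0.159]
-1 1 [290.7 897.7 215.3] [-0.142  0.085 -0.986] [ 0.954 -0.253 -0.159]
-1 -1 [290.7 897.7 215.3] [-0.142  0.085 -0.986] [-0.863  0.478  0.165]
```

```bash
cat > sim.py <<'E'
from kin import *
def run(w,q0,rows):
    q=np.array(q0,float);p,T=fk(q)
    for k,(d,yaw) in enumerate(rows):
        pt=p+np.array(d)*10;Tt=R.from_euler('z',np.radians(yaw))*T
        q=ik(q,pt,Tt,w);p,T=fk(q)
        if k%3==2 or k==len(rows)-1:
            M=T.as_matrix();z=M[:,2];b=-np.cross(M[:,0],z)  # tool -y ... 
            print(w,k,'p',p.round(0),'z',z.round(2),'tilt',np.degrees(np.arccos(-z[2])).round(1),'zaz',np.degrees(np.arctan2(z[1],z[0])).round(0),'jaw',M[:,0].round(2),'q',q.round(2))
    return q
if __name__=='__main__':
    # start pose now
    q=[-.297,.27,1.831,-.014,.978,1.725]
    p,T=fk(q)
    # go to pose over tote z 250
    for w in (100,300,1000):
        q1=ik([.39,.2,1.8,0,1.1,2.9],np.array([530,220,260.]),R.from_euler('z',np.radians(22.4-3.02*57.3+97.5+17))*T,w,40)
        print(q1.round(2))
        run(w,q1,[((0,0,0),-8.5)]*24)
E
python3 sim.py
```

```text
[ 0.41  0.23  1.7  -0.02  1.21  3.02]
100 2 p [531. 216. 259.] z [-0.02  0.2  -0.98] tilt 11.3 zaz 95.0 jaw [-0.95 -0.3  -0.04] q [0.27 0.21 1.74 0.21 1.16 3.02]
100 5 p [532. 213. 258.] z [ 0.1   0.39 -0.91] tilt 23.8 zaz 76.0 jaw [-0.99 -0.02 -0.11] q [0.14 0.15 1.88 0.46 1.   3.02]
100 8 p [532. 210. 256.] z [ 0.31  0.49 -0.82] tilt 35.4 zaz 57.0 jaw [-0.93  0.32 -0.17] q [0.09 0.06 2.07 0.74 0.75 3.02]
100 11 p [532. 209. 253.] z [ 0.57  0.42 -0.71] tilt 45.0 zaz 36.0 jaw [-0.73  0.66 -0.2 ] q [ 0.18 -0.03  2.27  1.1   0.36  3.02]
100 14 p [533. 207. 252.] z [ 0.7   0.27 -0.66] tilt 48.6 zaz 21.0 jaw [-0.46  0.88 -0.12] q [ 0.37 -0.05  2.34  1.53  0.    3.02]
100 17 p [534. 203. 252.] z [ 0.7   0.27 -0.66] tilt 48.6 zaz 21.0 jaw [-0.28  0.96  0.09] q [ 0.36 -0.05  2.34  1.82  0.    3.02]
100 20 p [536. 199. 252.] z [ 0.7   0.26 -0.66] tilt 48.6 zaz 20.0 jaw [-0.07  0.95  0.3 ] q [ 0.36 -0.05  2.34  2.11  0.    3.02]
100 23 p [537. 195. 251.] z [ 0.7   0.26 -0.66] tilt 48.5 zaz 20.0 jaw [0.14 0.86 0.48] q [ 0.35 -0.05  2.34  2.39  0.    3.02]
[ 0.4   0.23  1.7  -0.03  1.21  3.02]

[... 1397 characters left out ...]
  1.92  0.25  1.01  3.02]
1000 11 p [ 390. -291.  154.] z [ 0.27  0.11 -0.96] tilt 17.0 zaz 22.0 jaw [-0.55  0.83 -0.06] q [-0.84  0.17  2.09  0.39  0.82  3.02]
1000 14 p [ 327. -321.   91.] z [ 0.36 -0.01 -0.93] tilt 20.9 zaz -2.0 jaw [-0.16  0.98 -0.07] q [-1.01  0.2   2.27  0.61  0.54  3.02]
1000 17 p [ 302. -322.   44.] z [ 0.35 -0.17 -0.92] tilt 22.8 zaz -27.0 jaw [ 0.27  0.96 -0.08] q [-0.97  0.26  2.41  1.03  0.22  3.02]
1000 20 p [ 286. -332.   31.] z [ 0.26 -0.3  -0.92] tilt 23.1 zaz -49.0 jaw [ 0.65  0.76 -0.06] q [-0.86  0.28  2.46  1.53  0.    3.02]
1000 23 p [ 214. -379.   31.] z [ 0.19 -0.34 -0.92] tilt 22.9 zaz -61.0 jaw [0.9  0.44 0.03] q [-1.06  0.28  2.46  1.76  0.    3.02]
```

Run:
```python
import sim,kin
from kin import *
kin.lo[2]=.058
for w in (30,100,200,300,400,600,1000):
    q=[1.137,1.214,.058,0,1.776,.001]
    print(fk(q)[0].round(1),end=' ')
    sim.run(w,q,[((.8,1.8,0),0)]*5)
```

```text
[443.6 957.6 224.2] 30 2 p [ 467. 1011.  224.] z [ 0.11  0.23 -0.97] tilt 14.5 zaz 65.0 jaw [0.41 0.88 0.25] q [ 1.14  1.22  0.06 -0.    1.61  0.  ]
30 4 p [ 483. 1047.  224.] z [ 0.15  0.32 -0.94] tilt 20.6 zaz 65.0 jaw [0.39 0.85 0.35] q [ 1.14  1.23  0.06 -0.    1.49  0.  ]
[443.6 957.6 224.2] 100 2 p [ 466. 1008.  223.] z [ 0.1   0.22 -0.97] tilt 13.9 zaz 65.0 jaw [0.41 0.88 0.24] q [ 1.14  1.22  0.06 -0.    1.62  0.  ]
100 4 p [ 481. 1042.  222.] z [ 0.14  0.3  -0.94] tilt 19.6 zaz 65.0 jaw [0.4  0.85 0.33] q [ 1.14  1.23  0.06 -0.    1.51  0.  ]
[443.6 957.6 224.2] 200 2 p [ 462. 1000.  221.] z [ 0.09  0.19 -0.98] tilt 12.3 zaz 65.0 jaw [0.41 0.89 0.21] q [ 1.14  1.22  0.06 -0.    1.64  0.  ]
200 4 p [ 474. 1028.  218.] z [ 0.12  0.27 -0.96] tilt 17.0 zaz 65.0 jaw [0.4  0.87 0.29] q [ 1.14  1.23  0.06 -0.    1.55  0.  ]
[443.6 957.6 224.2] 300 2 p [458. 991. 218.] z [ 0.08  0.17 -0.98] tilt 10.7 zaz 65.0 jaw [0.41 0.89 0.19] q [ 1.14  1.22  0.06 -0.    1.67  0.  ]
300 4 p [ 468. 1013.  214.] z [ 0.1   0.22 -0.97] tilt 14.3 zaz 65.0 jaw [0.41 0.88 0.25] q [ 1.14  1.23  0.06 -0.    1.6   0.  ]
[443.6 957.6 224.2] 400 2 p [455. 984. 216.] z [ 0.07  0.15 -0.99] tilt 9.4 zaz 65.0 jaw [0.42 0.89 0.16] q [ 1.14  1.23  0.06 -0.    1.69  0.  ]
400 4 p [ 462. 1001.  210.] z [ 0.09  0.19 -0.98] tilt 12.1 zaz 65.0 jaw [0.41 0.89 0.21] q [ 1.14  1.23  0.06 -0.    1.64  0.  ]
[443.6 957.6 224.2] 600 2 p [450. 975. 213.] z [ 0.06  0.12 -0.99] tilt 7.7 zaz 65.0 jaw [0.42 0.9  0.13] q [ 1.14  1.23  0.06 -0.    1.72  0.  ]
600 4 p [455. 986. 206.] z [ 0.07  0.15 -0.99] tilt 9.3 zaz 65.0 jaw [0.42 0.89 0.16] q [ 1.14  1.23  0.06 -0.    1.69  0.  ]
[443.6 957.6 224.2] 1000 2 p [447. 967. 211.] z [ 0.05  0.1  -0.99] tilt 6.4 zaz 65.0 jaw [0.42 0.9  0.11] q [ 1.14  1.23  0.06 -0.    1.74  0.  ]
1000 4 p [449. 973. 202.] z [ 0.05  0.11 -0.99] tilt 7.1 zaz 65.0 jaw [0.42 0.9  0.12] q [ 1.14  1.24  0.06 -0.    1.72  0.  ]
```

```bash
cat > sim2.py <<'E'
from kin import *
import kin
kin.lo[2]=.058
T0=fk([-.297,.27,1.831,-.014,.978,1.725])[1]
def start(p,yaw0,q6guess,w=500):
    return ik([np.arctan2(p[1],p[0]),.3,1.7,0,1.1,q6guess],np.array(p,float),R.from_euler('z',np.radians(yaw0))*T0,w,60)
def show(k,p,T,q):
    M=T.as_matrix();z=M[:,2];m=-np.cross(z,M[:,0]) # tool -y? mouth dir
    mouth=-M[:,1]
    print(k,'p',p.round(0),'tilt',np.degrees(np.arccos(-z[2])).round(1),'zaz',np.degrees(np.arctan2(z[1],z[0])).round(0),'jaw',M[:,0].round(2),'-y',mouth.round(2),'q',q.round(2))
def runfb(w,q,tgt,yaw,n,gain=1.,maxd=50,every=3):
    q=np.array(q,float);p,T=fk(q)
    for k in range(n):
        d=gain*(np.array(tgt)-p);nn=np.linalg.norm(d)
        if nn>maxd:d*=maxd/nn
        Tt=R.from_euler('z',np.radians(yaw))*T
        q=ik(q,p+d,Tt,w);p,T=fk(q)
        if k%every==every-1:show(k,p,T,q)
    return q
if __name__=='__main__':
    p,T=fk([-.297,.27,1.831,-.014,.978,1.725]);show(-1,p,T,np.zeros(6))
    for w in(400,550):
        q=start([530,220,260],-38,2.9);show('s',*fk(q),q)
        runfb(w,q,[530,220,260],-8.5,30,1.)
E
python3 sim2.py
```

```text
-1 p [ 544. -171.  182.] tilt 3.6 zaz -28.0 jaw [-0.43 -0.9   0.  ] -y [ 0.9  -0.43  0.06] q [0. 0. 0. 0. 0. 0.]
s p [537. 203. 261.] tilt 1.3 zaz -59.0 jaw [-0.87 -0.48 -0.  ] -y [ 0.48 -0.87  0.02] q [ 0.38  0.23  1.7  -0.02  1.21  3.02]
2 p [533. 201. 255.] tilt 11.5 zaz 93.0 jaw [-0.96 -0.27 -0.04] -y [ 0.27 -0.94 -0.19] q [0.24 0.21 1.75 0.22 1.15 3.02]
5 p [531. 204. 250.] tilt 24.2 zaz 75.0 jaw [-0.99  0.02 -0.11] -y [ 0.03 -0.92 -0.39] q [0.13 0.15 1.9  0.47 0.98 3.02]
8 p [530. 210. 248.] tilt 35.9 zaz 55.0 jaw [-0.92  0.36 -0.17] -y [-0.21 -0.8  -0.56] q [0.09 0.06 2.1  0.77 0.71 3.02]
11 p [531. 216. 247.] tilt 45.5 zaz 34.0 jaw [-0.7   0.69 -0.19] -y [-0.41 -0.6  -0.69] q [ 0.22 -0.02  2.29  1.16  0.29  3.02]
14 p [537. 201. 257.] tilt 49.1 zaz 20.0 jaw [-0.43  0.9  -0.11] -y [-0.56 -0.36 -0.75] q [ 0.36 -0.06  2.34  1.55  0.    3.02]
17 p [538. 198. 258.] tilt 49.2 zaz 20.0 jaw [-0.25  0.96  0.11] -y [-0.66 -0.09 -0.75] q [ 0.35 -0.06  2.34  1.84  0.    3.02]
20 p [538. 198. 258.] tilt 49.2 zaz 20.0 jaw [-0.05  0.95  0.32] -y [-0.7   0.19 -0.69] q [ 0.35 -0.06  2.34  2.1
[... 1066 characters left out ...]
-0.1 ] -y [-0.57 -0.34 -0.74] q [ 0.33 -0.05  2.34  1.55  0.    3.02]
17 p [544. 178. 257.] tilt 49.1 zaz 18.0 jaw [-0.22  0.97  0.11] -y [-0.66 -0.07 -0.75] q [ 0.32 -0.06  2.34  1.84  0.    3.02]
20 p [544. 178. 257.] tilt 49.1 zaz 18.0 jaw [-0.02  0.95  0.32] -y [-0.7   0.22 -0.69] q [ 0.32 -0.06  2.34  2.13  0.    3.02]
23 p [544. 178. 257.] tilt 49.1 zaz 18.0 jaw [0.18 0.85 0.5 ] -y [-0.67  0.48 -0.57] q [ 0.32 -0.06  2.34  2.42  0.    3.02]
26 p [544. 178. 257.] tilt 49.1 zaz 18.0 jaw [0.37 0.67 0.64] -y [-0.59  0.7  -0.4 ] q [ 0.32 -0.06  2.34  2.71  0.    3.02]
29 p [544. 178. 257.] tilt 49.1 zaz 18.0 jaw [0.52 0.44 0.73] -y [-0.46  0.87 -0.2 ] q [ 0.32 -0.06  2.34  3.    0.    3.02]
```

```bash
cat > sim3.py <<'E'
from kin import *
import kin
from sim2 import show
kin.lo[2]=.058
# grasp relation
Tg=R.from_quat([-0.535,0.844,-0.026,0.015]);pg=np.array([543.9,-165.6,85.8])
Rs=R.from_euler('z',np.radians(-25.3));os_=np.array([546,-168,0.])
# project scoop origin lateral to be centred between pads
rel_p=Tg.inv().apply(os_-pg);rel_p[0]=0;rel_R=Tg.inv()*Rs
def scoop(p,T): return p+T.apply(rel_p),T*rel_R
MOUTH=np.array([60,0,10.])
def mouth(p,T):
    o,S=scoop(p,T);return o+S.apply(MOUTH)
tote=np.array([532.5,219.5,0]);Rt=R.from_euler('z',np.radians(-20.3))
def rep(k,p,T,q,d=None):
    o,S=scoop(p,T);x=S.apply([1,0,0]);y=S.apply([0,1,0]);m=Rt.inv().apply(mouth(p,T)-tote)
    print(k,'p',p.round(0),'pitch',np.degrees(np.arcsin(-x[2])).round(1),'maz',np.degrees(np.arctan2(x[1],x[0])).round(0),'lean',np.degrees(np.arcsin(y[2])).round(1),'mouth_t',m.round(0),'q',q.round(2),'' if d is None else d.round(0))
E
cat > sim4.py <<'E'
from sim3 import *
import sys
w=float(sys.argv[1]) if len(sys.argv)>1 else 500
q=np.array([-.297,.27,1.831,-.014,.978,1.725]);T=Tg
# start pose at tote
T1=R.from_euler('z',np.radians(-33))*Tg
mt=tote+Rt.apply([0,40,0])
def tgt(k): return np.r_[mt[:2], max(75,150-12*k)]
T=T1
p=tgt(0)-T.apply(rel_p)-(T*rel_R).apply(MOUTH)
print(p)
q=ik([.45,.3,1.7,0,1.1,2.9],p,T,w,60);p,T=fk(q);rep('s',p,T,q)
for k in range(14):
    d=tgt(k)-mouth(p,T)
    # want mouth to be at target after the roll: simple feedback
    n=np.linalg.norm(d);d=d*min(1,45/n)
    q=ik(q,p+d,R.from_euler('z',np.radians(-8.5))*T,w);p,T=fk(q);rep(k,p,T,q,d)
E
python3 sim4.py 500
```

```text
[513.49392315 310.66344843 225.80265031]
s p [526. 288. 226.] pitch 3.7 maz -55.0 lean 0.4 mouth_t [ 18.  29. 146.] q [0.5  0.3  1.68 0.01 1.16 3.02] 
0 p [524. 279. 227.] pitch 7.6 maz -59.0 lean 1.0 mouth_t [ 13.  20. 143.] q [0.44 0.29 1.7  0.08 1.15 3.02] [-13.  17.   4.]
1 p [528. 276. 216.] pitch 11.5 maz -64.0 lean 1.8 mouth_t [ 11.  21. 129.] q [0.4  0.29 1.72 0.16 1.11 3.02] [-5. 23. -5.]
2 p [530. 274. 205.] pitch 15.4 maz -69.0 lean 2.8 mouth_t [  9.  22. 115.] q [0.35 0.3  1.76 0.24 1.05 3.02] [-4. 22. -3.]
3 p [532. 272. 194.] pitch 19.1 maz -74.0 lean 3.9 mouth_t [  7.  24. 102.] q [0.31 0.29 1.81 0.32 0.99 3.02] [-2. 20. -1.]
4 p [534. 270. 183.] pitch 22.6 maz -80.0 lean 5.0 mouth_t [ 5. 26. 89.] q [0.28 0.29 1.86 0.41 0.91 3.02] [-1. 17.  0.]
5 p [535. 268. 171.] pitch 25.9 maz -86.0 lean 6.0 mouth_t [ 3. 28. 76.] q [0.25 0.28 1.92 0.51 0.81 3.02] [ 0. 15.  1.]
6 p [536. 267. 160.] pitch 28.8 maz -92.0 lean 6.9 mouth_t [ 2. 30. 64.] q [0.24 0.27 1.99 0.61 0.71 3.02] [ 1. 12.  2.]
7 p [536. 265. 157.] pitch 31.8 maz -99.0 lean 7.7 mouth_t [ 2. 32. 60.] q [0.23 0.25 2.05 0.72 0.61 3.02] [ 1. 10. 11.]
8 p [536. 263. 156.] pitch 34.6 maz -105.0 lean 8.3 mouth_t [ 2. 34. 59.] q [0.24 0.23 2.12 0.84 0.51 3.02] [ 1.  8. 15.]
9 p [535. 262. 157.] pitch 37.1 maz -113.0 lean 8.8 mouth_t [ 1. 35. 59.] q [0.27 0.2  2.18 0.97 0.39 3.02] [ 1.  7. 16.]
10 p [534. 263. 158.] pitch 39.3 maz -120.0 lean 9.1 mouth_t [ 1. 37. 61.] q [0.32 0.18 2.23 1.13 0.26 3.02] [ 0.  5. 16.]
11 p [533. 264. 160.] pitch 41.0 maz -128.0 lean 9.3 mouth_t [ 1. 38. 63.] q [0.39 0.17 2.27 1.3  0.11 3.02] [ 0.  4. 14.]
12 p [535. 260. 164.] pitch 42.3 maz -136.0 lean 8.6 mouth_t [ 3. 35. 67.] q [0.45 0.16 2.28 1.46 0.   3.02] [ 0.  3. 12.]
13 p [542. 246. 168.] pitch 43.5 maz -145.0 lean 5.2 mouth_t [11. 28. 70.] q [0.43 0.15 2.28 1.55 0.   3.02] [-1.  5.  8.]
```

```bash
cat > sim5.py <<'E'
from sim3 import *
w=500
q=np.array([.39,.17,2.27,1.3,.11,3.02]);p,T=fk(q);rep('s',p,T,q)
tg=np.array([545,-150,280.])
for k in range(62):
    d=tg-p;n=np.linalg.norm(d);d*=min(1,25/n) if n>0 else 1
    if k<5:d=np.array([0,0,20.])
    q=ik(q,p+d,R.from_euler('z',np.radians(8.5))*T,w);p,T=fk(q)
    if k%3==0 or k>44: rep(k,p,T,q,d)
E
python3 sim5.py
```

```text
s p [533. 260. 158.] pitch 40.7 maz -128.0 lean 9.4 mouth_t [ 2. 33. 61.] q [0.39 0.17 2.27 1.3  0.11 3.02] 
0 p [533. 260. 178.] pitch 40.8 maz -120.0 lean 9.4 mouth_t [ 2. 36. 81.] q [0.3  0.14 2.24 1.13 0.28 3.02] [ 0.  0. 20.]
3 p [533. 260. 238.] pitch 40.8 maz -94.0 lean 9.4 mouth_t [  2.  43. 141.] q [0.12 0.14 2.06 0.89 0.77 2.81] [ 0.  0. 20.]
6 p [534. 210. 261.] pitch 40.8 maz -69.0 lean 9.4 mouth_t [ 17.   3. 164.] q [-0.03  0.26  1.85  0.74  1.19  2.49] [  1. -25.   1.]
9 p [536. 135. 265.] pitch 40.8 maz -43.0 lean 9.4 mouth_t [ 39. -63. 168.] q [-0.1   0.41  1.62  0.56  1.53  2.16] [  1. -25.   1.]
12 p [539.  60. 269.] pitch 40.8 maz -18.0 lean 9.4 mouth_t [  60. -131.  172.] q [-0.11  0.52  1.43  0.34  1.78  1.83] [  1. -25.   1.]
15 p [541. -15. 273.] pitch 40.8 maz 8.0 lean 9.4 mouth_t [  81. -203.  176.] q [-0.08  0.59  1.31  0.09  1.92  1.44] [  1. -25.   1.]
18 p [543. -90. 277.] pitch 40.8 maz 33.0 lean 9.4 mouth_t [ 104. -277.  180.] q [-0.05  0.58  1.31 -0.19  1.9   1.02] [  1. -25.   1.]
21 p [ 545. -150.  280.] pitch 40.8 maz 59.0 lean 9.4 mouth_t [ 124. -3
[... 2688 characters left out ...]
 10.]
57 p [537. -66. 226.] pitch -27.8 maz -62.0 lean 14.5 mouth_t [ 185. -310.  191.] q [ 0.12  0.01  2.2  -0.74  0.56 -3.02] [  2. -22.  11.]
58 p [538. -74. 218.] pitch -31.1 maz -55.0 lean 15.0 mouth_t [ 195. -307.  189.] q [ 0.07 -0.    2.27 -0.88  0.42 -3.02] [  2. -21.  14.]
59 p [540. -84. 212.] pitch -34.0 maz -48.0 lean 15.3 mouth_t [ 205. -304.  188.] q [-0.01 -0.01  2.33 -1.04  0.25 -3.02] [  2. -19.  16.]
60 p [542. -97. 210.] pitch -36.5 maz -41.0 lean 15.6 mouth_t [ 215. -303.  190.] q [-0.14 -0.01  2.36 -1.24  0.06 -3.02] [  1. -17.  18.]
61 p [548. -80. 219.] pitch -37.8 maz -37.0 lean 15.9 mouth_t [ 215. -277.  201.] q [-0.14 -0.02  2.37 -1.3   0.   -3.02] [  1. -15.  20.]
```

Call:
move_arm(
  xyz=[
    [0, 0, 0.5],
    [0, 0, 1.2],
    [0, 0, 2],
    [0, 0.3, 2.5],
    [0, 1, 2.5],
  ],
  yaw=[0, 0, 0, 0, -1],
  hand=[1, 1, 1, 1, 1],
)

```text
time_s: 10.4
ee_pos: [543.8, -152.9, 174.5]
orientation: [-0.527, 0.849, -0.026, 0.015]
wrist_force: [1.2, 0.1, -1.1]
gripper_width: 13.7
```

```bash
python3 -c "
from h import *;st()
cv2.imwrite('pics/wrist3.png',vision.snapshot('wrist')[:,:,::-1])"
```

```text
t 10.4 q [-0.268  0.272  1.848 -0.017  0.963  1.772] p [ 543.8 -152.9  174.5] toolz [ 0.053 -0.029 -0.998] tilt 3.4 jaw [-0.444 -0.896  0.002] ang -116.4 F [ 1.2  0.1 -1.1] w 13.7
```

View pics/wrist3.png

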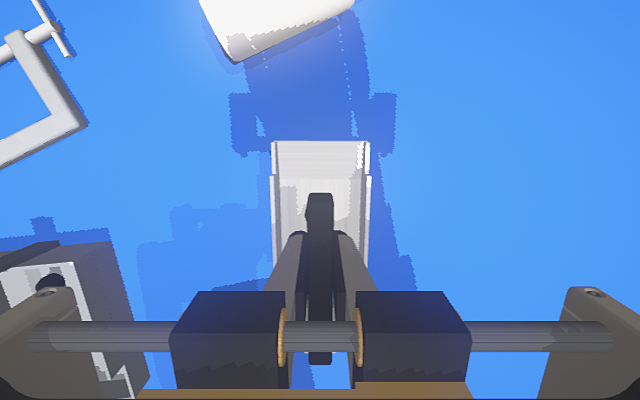

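Call:
move_arm(
  xyz=[
    [0, 2, 2],
    [0, 3, 1.5],
    [-0.2, 4, 1],
    [-0.2, 4, 0.5],
    [-0.2, 4, 0.3],
  ],
  yaw=[-2, -2, -2, -2, -2],
  hand=[1, 1, 1, 1, 1],
)

```text
time_s: 10.95
ee_pos: [537.9, 18.7, 226.9]
orientation: [-0.451, 0.892, -0.027, 0.013]
wrist_force: [0.6, -0.4, -2.2]
gripper_width: 13.9
```

Call:
move_arm(
  xyz=[
    [-0.2, 4, 0],
    [-0.2, 4, 0],
    [-0.2, 4, 0],
    [-0.2, 4, 0],
    [-0.2, 3, 0],
  ],
  yaw=[-2, -2, -2, -2, -2],
  hand=[1, 1, 1, 1, 1],
)

```text
time_s: 11.45
ee_pos: [527.5, 209.7, 226.1]
orientation: [-0.372, 0.928, -0.028, 0.01]
wrist_force: [0.4, 0.7, -1.7]
gripper_width: 13.8
```

Call:
move_arm(
  xyz=[
    [0, 2.5, 0],
    [0, 2, 0],
    [0, 1.5, 0],
    [0, 1, 0],
    [0, 0.5, 0],
  ],
  yaw=[-2, -2, -2, 0, 0],
  hand=[1, 1, 1, 1, 1],
)

```text
time_s: 11.95
ee_pos: [529.7, 279.9, 226.1]
orientation: [-0.326, 0.945, -0.026, 0.008]
wrist_force: [-0.5, 0.2, -2.0]
gripper_width: 13.9
```

```bash
cat > m.py <<'E'
from h import *
import sim3
def rp():
    o=st();T=R.from_quat(o['orientation']);sim3.rep('MEAS',o['ee_pos'],T,o['qpos']);return o
E
python3 -c "
from m import *
rp()
cv2.imwrite('pics/wrist4.png',vision.snapshot('wrist')[:,:,::-1])
cv2.imwrite('pics/scene4.png',vision.snapshot('scene')[:,:,::-1])"
```

```text
t 11.95 q [ 0.516  0.299  1.685 -0.058  1.152  3.016] p [529.7 279.9 226.1] toolz [ 0.032 -0.043 -0.999] tilt 3.1 jaw [-0.787 -0.617  0.002] ang -141.9 F [-0.5  0.2 -2. ] w 13.9
MEAS p [530. 280. 226.] pitch 0.4 maz -52.0 lean 0.0 mouth_t [ 29.  23. 150.] q [ 0.52  0.3   1.68 -0.06  1.15  3.02]
```

View pics/wrist4.png

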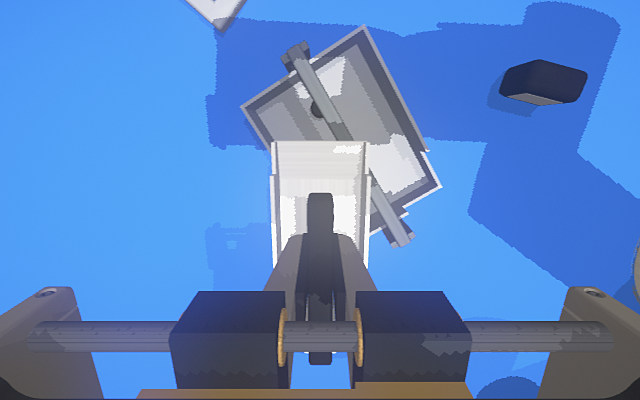

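View pics/scene4.png

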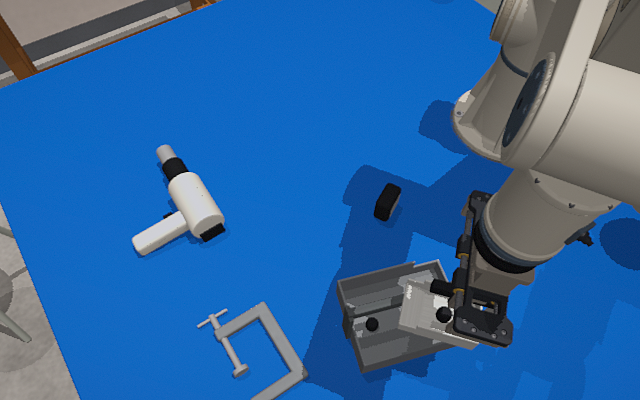

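Call:
move_arm(
  xyz=[
    [-1, 2, 0],
    [-0.5, 2, 0],
    [-0.5, 2, 0],
  ],
  yaw=[-8.5, -8.5, -8.5],
  hand=[1, 1, 1],
)

```text
time_s: 12.35
ee_pos: [548.3, 241.1, 216.3]
orientation: [-0.195, 0.978, 0.067, 0.002]
wrist_force: [-1.0, -0.4, -2.7]
gripper_width: 13.6
```

```bash
python3 -c "
from m import *
rp()"
```

```text
t 12.35 q [0.333 0.299 1.714 0.147 1.111 3.016] p [548.3 241.1 216.3] toolz [-0.022  0.132 -0.991] tilt 7.7 jaw [-0.924 -0.382 -0.03 ] ang -157.5 F [-1.  -0.4 -2.7] w 13.6
MEAS p [548. 241. 216.] pitch 10.9 maz -67.0 lean 1.8 mouth_t [ 41.  -7. 130.] q [0.33 0.3  1.71 0.15 1.11 3.02]
```

Call:
move_arm(
  xyz=[
    [-1, 2.6, 0.3],
    [-1, 2.6, 0.3],
    [-0.5, 3.5, 0],
    [-0.5, 3.5, 0],
  ],
  yaw=[0, 0, -8.5, -8.5],
  hand=[1, 1, 1, 1],
)

```text
time_s: 12.75
ee_pos: [539.3, 285.8, 193.6]
orientation: [-0.12, 0.981, 0.153, 0.026]
wrist_force: [1.0, 0.6, -2.2]
gripper_width: 14.1
```

```bash
python3 -c "
from m import *
rp()"
```

```text
t 12.75 q [0.315 0.297 1.806 0.359 0.956 3.016] p [539.3 285.8 193.6] toolz [ 0.014  0.306 -0.952] tilt 17.9 jaw [-0.97  -0.227 -0.087] ang -166.8 F [ 1.   0.6 -2.2] w 14.1
MEAS p [539. 286. 194.] pitch 20.5 maz -75.0 lean 5.1 mouth_t [  8.  42. 101.] q [0.31 0.3  1.81 0.36 0.96 3.02]
```

Call:
move_arm(
  xyz=[
    [0, 2, 0.5],
    [0, 2, 0.7],
    [0, 2, 1],
  ],
  yaw=[-8.5, -8.5, -8.5],
  hand=[1, 1, 1],
)

```text
time_s: 13.05
ee_pos: [537.6, 277.2, 157.3]
orientation: [0.048, 0.97, 0.226, 0.078]
wrist_force: [-0.9, 1.9, -2.0]
gripper_width: 13.6
```

```bash
python3 -c "
from m import *
rp()"
```

```text
t 13.05 q [0.249 0.273 2.005 0.646 0.671 3.016] p [537.6 277.2 157.3] toolz [ 0.173  0.43  -0.886] tilt 27.6 jaw [-0.983  0.129 -0.129] ang 172.5 F [-0.9  1.9 -2. ] w 13.6
MEAS p [538. 277. 157.] pitch 29.8 maz -93.0 lean 7.5 mouth_t [ 1. 43. 61.] q [0.25 0.27 2.   0.65 0.67 3.02]
```

Call:
move_arm(
  xyz=[
    [0, 1, 3],
    [0, 1, 3],
    [0, 1, 3],
  ],
  yaw=[-8.5, -8.5, -8.5],
  hand=[1, 1, 1],
)

```text
time_s: 13.35
ee_pos: [533.8, 264.6, 175.0]
orientation: [0.227, 0.921, 0.276, 0.157]
wrist_force: [0.4, 1.7, -1.7]
gripper_width: 13.8
```

```bash
python3 -c "
from m import *
rp()
cv2.imwrite('pics/wrist5.png',vision.snapshot('wrist')[:,:,::-1])
cv2.imwrite('pics/scene5.png',vision.snapshot('scene')[:,:,::-1])"
```

```text
t 13.35 q [0.27  0.165 2.196 1.006 0.375 3.016] p [533.8 264.6 175. ] toolz [ 0.414  0.436 -0.799] tilt 37.0 jaw [-0.847  0.505 -0.164] ang 149.2 F [ 0.4  1.7 -1.7] w 13.8
MEAS p [534. 265. 175.] pitch 38.7 maz -113.0 lean 9.5 mouth_t [ 1. 39. 78.] q [0.27 0.16 2.2  1.01 0.38 3.02]
```

View pics/wrist5.png

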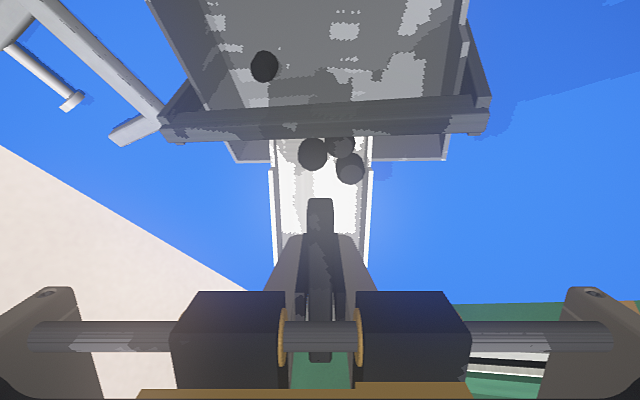

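View pics/scene5.png

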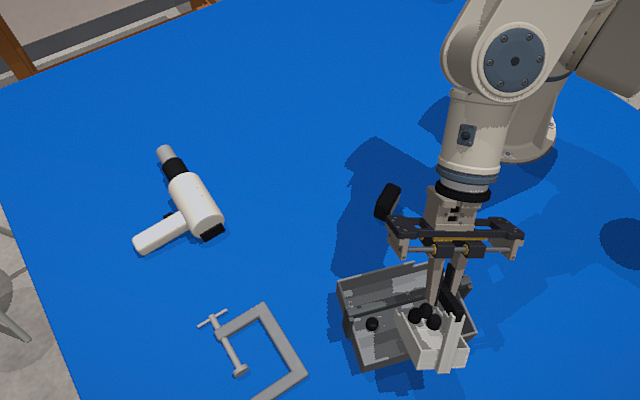

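Call:
move_arm(
  xyz=[
    [0, 0.6, 1],
    [0, 0.5, 1],
    [0, 0, 0],
    [0, 0, 0],
  ],
  yaw=[-8.5, -8.5, 0, 0],
  hand=[1, 1, 1, 1],
)

```text
time_s: 13.85
ee_pos: [532.5, 271.2, 166.3]
orientation: [0.348, 0.873, 0.272, 0.206]
wrist_force: [-0.1, 0.1, -0.4]
gripper_width: 14.4
```

```bash
python3 -c "
from m import *
rp()
cv2.imwrite('pics/wrist6.png',vision.snapshot('wrist')[:,:,::-1])
cv2.imwrite('pics/scene6.png',vision.snapshot('scene')[:,:,::-1])"
```

```text
t 13.85 q [0.423 0.159 2.272 1.336 0.078 3.016] p [532.5 271.2 166.3] toolz [ 0.549  0.331 -0.768] tilt 39.9 jaw [-0.672  0.72  -0.171] ang 133.0 F [-0.1  0.1 -0.4] w 14.4
MEAS p [532. 271. 166.] pitch 41.5 maz -128.0 lean 9.9 mouth_t [-1. 45. 69.] q [0.42 0.16 2.27 1.34 0.08 3.02]
```

View pics/wrist6.png

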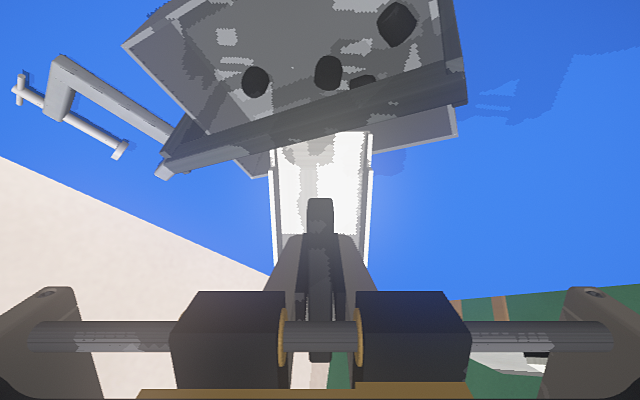

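View pics/scene6.png

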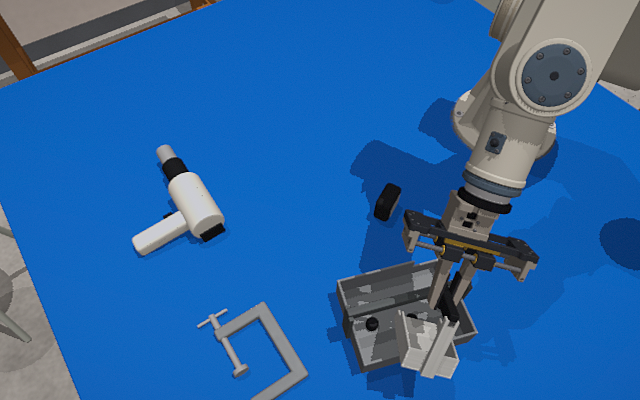

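Call:
move_arm(
  xyz=[
    [0, 0, 1.5],
    [0, 0, 3],
    [0, 0, 3.5],
    [0, 0, 3],
    [0, 0, 1],
  ],
  yaw=[0, 0, 3, 8.5, 8.5],
  hand=[1, 1, 1, 1, 1],
)

```text
time_s: 14.45
ee_pos: [532.1, 259.9, 252.2]
orientation: [0.185, 0.91, 0.331, 0.167]
wrist_force: [0.6, -0.4, -2.1]
gripper_width: 13.9
```

```bash
python3 -c "
from m import *
rp()
cv2.imwrite('pics/wrist7.png',vision.snapshot('wrist')[:,:,::-1])
cv2.imwrite('pics/scene7.png',vision.snapshot('scene')[:,:,::-1])"
```

```text
t 14.45 q [0.168 0.051 2.177 1.053 0.559 2.886] p [532.1 259.9 252.2] toolz [ 0.427  0.54  -0.726] tilt 43.5 jaw [-0.875  0.448 -0.182] ang 152.9 F [ 0.6 -0.4 -2.1] w 13.9
MEAS p [532. 260. 252.] pitch 44.9 maz -107.0 lean 10.5 mouth_t [  4.  46. 156.] q [0.17 0.05 2.18 1.05 0.56 2.89]
```

View pics/wrist7.png

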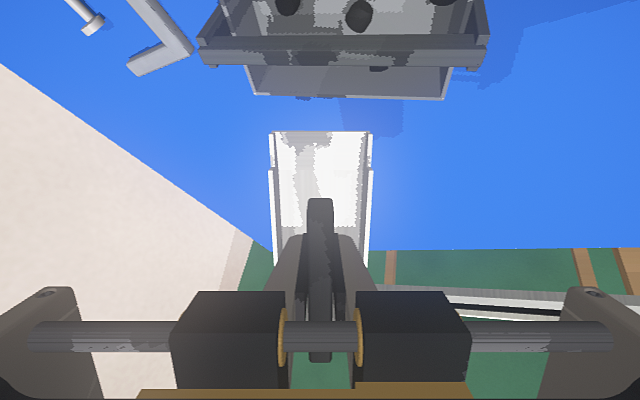

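View pics/scene7.png

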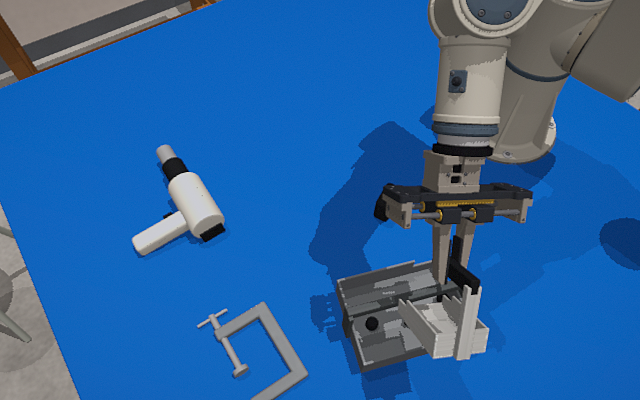

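```bash
cat > sim6.py <<'E'
from sim3 import *
for w in (500,800):
    q=np.array([.168,.051,2.177,1.053,.559,2.886]);p,T=fk(q);rep('s',p,T,q)
    seq=[((1,-3.5,0.5),8.5)]*14+[((4,-.4,0),0)]*3+[((4.9,-.5,0.5),0)]*24
    for k,(d,y) in enumerate(seq):
        q=ik(q,p+np.array(d)*10,R.from_euler('z',np.radians(y))*T,w);p,T=fk(q)
        z=T.apply([0,0,1])
        if k%3==1 or k==13: rep(k,p,T,q);print('   tilt',np.degrees(np.arccos(-z[2])).round(1),'zaz',np.degrees(np.arctan2(z[1],z[0])).round(0),'az',np.degrees(np.arctan2(p[1],p[0])).round(0))
E
python3 sim6.py
python3 -c "
from h import *
for uv in [(362,155),(465,145),(380,85),(232,140),(235,98),(303,98)]: print(ray('top',uv,30).round(0))
print(ray('top',(320,15),0))"
```

```text
s p [531. 257. 252.] pitch 44.9 maz -106.0 lean 10.6 mouth_t [  5.  43. 155.] q [0.17 0.05 2.18 1.05 0.56 2.89] 
1 p [551. 187. 262.] pitch 44.9 maz -89.0 lean 10.6 mouth_t [ 45. -10. 165.] q [-0.09  0.16  2.02  0.94  0.96  2.59] 
   tilt 43.5 zaz 69.0 az 19.0
4 p [581.  82. 277.] pitch 44.9 maz -64.0 lean 10.6 mouth_t [102. -93. 180.] q [-0.27  0.38  1.68  0.71  1.43  2.3 ] 
   tilt 43.5 zaz 94.0 az 8.0
7 p [611. -23. 292.] pitch 44.9 maz -38.0 lean 10.6 mouth_t [ 157. -179.  195.] q [-0.31  0.6   1.29  0.5   1.83  2.03] 
   tilt 43.5 zaz 120.0 az -2.0
10 p [ 641. -128.  307.] pitch 44.9 maz -13.0 lean 10.6 mouth_t [ 213. -270.  210.] q [-0.31  0.79  0.92  0.25  2.15  1.66] 
   tilt 43.5 zaz 145.0 az -11.0
13 p [ 671. -233.  322.] pitch 44.9 maz 13.0 lean 10.6 mouth_t [ 271. -364.  225.] q [-0.29  0.94  0.61 -0.12  2.35  1.12] 
   tilt 43.5 zaz 171.0 az -19.0
16 p [ 752. -234.  310.] pitch 43.3 maz 12.0 lean 9.9 mouth_t [ 350. -337.  213.] q [-0.27  1.22  0.06 -0.14  2.59  1.1 ] 
   tilt 41.6 zaz 171.0 az -17.0
19 p [ 785. -220.  292.] pitch 38.0 maz 10.0 lean 7.9 mouth_t [ 386. -31
[... 2881 characters left out ...]
240.  124.] q [-0.18  1.26  0.06 -0.05  2.33  1.25] 
   tilt 28.9 zaz 174.0 az -11.0
34 p [ 866. -161.  207.] pitch 28.5 maz 8.0 lean 5.3 mouth_t [ 458. -225.  110.] q [-0.17  1.26  0.06 -0.04  2.27  1.26] 
   tilt 25.7 zaz 175.0 az -11.0
37 p [ 888. -155.  193.] pitch 25.3 maz 8.0 lean 4.4 mouth_t [ 482. -211.   98.] q [-0.16  1.27  0.06 -0.04  2.2   1.28] 
   tilt 22.3 zaz 175.0 az -10.0
40 p [ 910. -150.  180.] pitch 21.9 maz 8.0 lean 3.5 mouth_t [ 507. -198.   87.] q [-0.15  1.27  0.06 -0.03  2.14  1.28] 
   tilt 18.8 zaz 176.0 az -9.0
[ 694. -133.   30.]
[ 723. -386.   30.]
[ 875. -177.   30.]
[727. 191.  30.]
[836. 188.  30.]
[838.  16.  30.]
[1080.10529872  -20.9845085     0.        ]
```

```bash
cat > sim7.py <<'E'
from sim3 import *
for w in (600,800):
  for z0 in (320,450):
    for ang in (30,0,-20,-40,-60):
        q=np.array([.168,.051,2.177,1.053,.559,2.886]);p,T=fk(q)
        seq=[((1,-3.0,(z0-252)/140),8.5)]*14+[((4,-.4,0),0)]*4
        c,s=np.cos(np.radians(ang))*4.95,np.sin(np.radians(ang))*4.95
        seq+=[((c*.98,-c*.2,s),0)]*20
        for k,(d,y) in enumerate(seq):
            q=ik(q,p+np.array(d)*10,R.from_euler('z',np.radians(y))*T,w);p,T=fk(q)
            if k==17: p1=p;t1=np.degrees(np.arccos(-T.apply([0,0,1])[2]))
        z=T.apply([0,0,1]);print(w,z0,ang,p1.round(0),t1.round(1),'->',p.round(0),np.degrees(np.arccos(-z[2])).round(1),q.round(2))
E
python3 sim7.py
```

```text
600 320 30 [ 771. -167.  303.] 41.5 -> [ 845. -185.  458.] 10.4 [-0.19  0.98  0.06 -0.06  2.28  1.22]
600 320 0 [ 771. -167.  303.] 41.5 -> [ 983. -212.  128.] 6.8 [-0.2   1.31  0.06 -0.04  1.89  1.24]
600 320 -20 [ 771. -167.  303.] 41.5 -> [ 990. -213. -103.] 8.1 [-0.2   1.53  0.06 -0.04  1.69  1.25]
600 320 -40 [ 771. -167.  303.] 41.5 -> [ 934. -201. -314.] 12.2 [-0.2   1.73  0.06 -0.03  1.56  1.26]
600 320 -60 [ 771. -167.  303.] 41.5 -> [ 833. -180. -482.] 19.0 [-0.2   1.91  0.06 -0.03  1.5   1.27]
600 450 30 [ 742. -161.  406.] 40.1 -> [ 821. -181.  498.] 10.7 [-0.19  0.94  0.06 -0.08  2.32  1.21]
600 450 0 [ 742. -161.  406.] 40.1 -> [ 969. -210.  178.] 7.4 [-0.2   1.26  0.06 -0.05  1.94  1.24]
600 450 -20 [ 742. -161.  406.] 40.1 -> [ 985. -213.  -48.] 9.0 [-0.2   1.48  0.06 -0.04  1.76  1.25]
600 450 -40 [ 742. -161.  406.] 40.1 -> [ 939. -203. -253.] 13.5 [-0.2   1.68  0.06 -0.04  1.64  1.26]
600 450 -60 [ 742. -161.  406.] 40.1 -> [ 850. -184. -413.] 20.7 [-0.2   1.85  0.06 -0.03  1.6   1.26]
800 320 30 [ 768. -166.  302.] 42.3 -> [ 773. -169.  451.] 25.9 [-0.2   1.02  0.
[... 243 characters left out ...]
. -166.  302.] 42.3 -> [ 861. -186. -301.] 24.4 [-0.2   1.74  0.06 -0.03  1.77  1.26]
800 320 -60 [ 768. -166.  302.] 42.3 -> [ 778. -169. -467.] 28.3 [-0.2   1.92  0.06 -0.03  1.66  1.27]
800 450 30 [ 738. -160.  404.] 41.5 -> [ 751. -165.  490.] 26.4 [-0.2   0.98  0.06 -0.08  2.56  1.2 ]
800 450 0 [ 738. -160.  404.] 41.5 -> [ 882. -191.  173.] 22.9 [-0.2   1.29  0.06 -0.05  2.19  1.24]
800 450 -20 [ 738. -160.  404.] 41.5 -> [ 901. -195.  -45.] 23.2 [-0.2   1.5   0.06 -0.04  1.99  1.25]
800 450 -40 [ 738. -160.  404.] 41.5 -> [ 868. -188. -244.] 25.3 [-0.2   1.69  0.06 -0.04  1.83  1.26]
800 450 -60 [ 738. -160.  404.] 41.5 -> [ 797. -173. -402.] 29.4 [-0.2   1.86  0.06 -0.03  1.74  1.26]
```

Call:
move_arm(
  xyz=[
    [0.5, -1.5, 0.5],
    [1, -3, 0.5],
    [1, -3, 0.5],
    [1, -3, 0.5],
    [1, -3, 0.5],
  ],
  yaw=[8.5, 8.5, 8.5, 8.5, 8.5],
  hand=[1, 1, 1, 1, 1],
)

```text
time_s: 15.05
ee_pos: [577.8, 123.7, 273.2]
orientation: [-0.153, 0.917, 0.367, 0.035]
wrist_force: [0.5, 2.2, -1.8]
gripper_width: 14.3
```

Call:
move_arm(
  xyz=[
    [1, -3, 0.5],
    [1, -3, 0.5],
    [1, -3, 0.5],
    [1, -3, 0.5],
    [1, -3, 0.5],
  ],
  yaw=[8.5, 8.5, 8.5, 8.5, 8.5],
  hand=[1, 1, 1, 1, 1],
)

```text
time_s: 15.55
ee_pos: [628.5, -25.2, 297.6]
orientation: [-0.475, 0.799, 0.355, -0.101]
wrist_force: [0.3, -0.5, -2.0]
gripper_width: 13.6
```

```bash
python3 -c "
from m import *
rp()
cv2.imwrite('pics/scene8.png',vision.snapshot('scene')[:,:,::-1])"
```

```text
t 15.55 q [-0.238  0.695  1.11   0.382  1.995  1.869] p [628.5 -25.2 297.6] toolz [-0.499  0.47  -0.728] tilt 43.3 jaw [-0.528 -0.831 -0.175] ang -122.4 F [ 0.3 -0.5 -2. ] w 13.6
MEAS p [629. -25. 298.] pitch 44.9 maz -22.0 lean 10.2 mouth_t [ 168. -177.  201.] q [-0.24  0.69  1.11  0.38  1.99  1.87]
```

View pics/scene8.png

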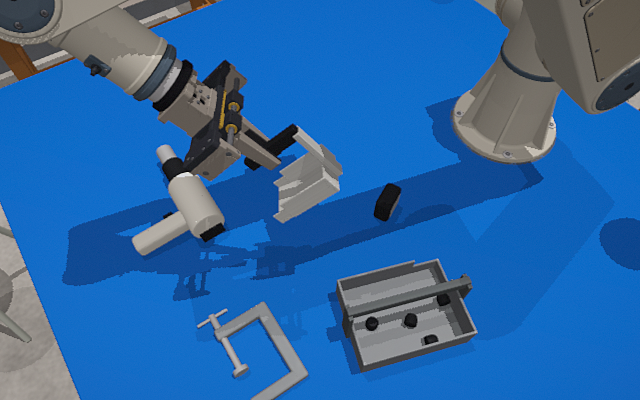

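Call:
move_arm(
  xyz=[
    [1.5, -3, 0.5],
    [2, -3, 0.5],
    [3, -2.5, 0.5],
    [4, -1.5, 0.5],
    [4.8, -1, 0.5],
  ],
  yaw=[8, 8, 8, 7, 0],
  hand=[1, 1, 1, 1, 1],
)

```text
time_s: 16.1
ee_pos: [750.7, -124.3, 319.2]
orientation: [0.663, -0.653, -0.316, 0.187]
wrist_force: [1.2, 0.2, -1.4]
gripper_width: 13.8
```

Call:
move_arm(
  xyz=[
    [4.8, -0.8, 0.5],
    [4.8, -0.8, 0.8],
    [4.8, -0.8, 0.8],
    [4.8, -0.8, 0.8],
    [4.8, -0.8, 0.8],
  ],
  yaw=[0, 0, 0, 0, 0],
  hand=[1, 1, 1, 1, 1],
)

```text
time_s: 16.6
ee_pos: [747.2, -126.2, 358.2]
orientation: [0.657, -0.647, -0.332, 0.197]
wrist_force: [-0.4, -0.2, -2.4]
gripper_width: 13.7
```

```bash
python3 -c "
from m import *
rp()"
```

```text
t 16.6 q [-0.188  1.184  0.062  0.089  2.686  1.432] p [ 747.2 -126.2  358.2] toolz [-0.692  0.171 -0.702] tilt 45.4 jaw [-0.059 -0.982 -0.181] ang -93.4 F [-0.4 -0.2 -2.4] w 13.7
MEAS p [ 747. -126.  358.] pitch 46.9 maz 8.0 lean 10.5 mouth_t [ 303. -237.  262.] q [-0.19  1.18  0.06  0.09  2.69  1.43]
```

Call:
move_arm(
  xyz=[
    [2, -0.4, -4],
    [2.5, -0.5, -4],
    [4, -0.8, -2.5],
    [4.5, -0.8, -2],
    [4.5, -0.8, -1],
  ],
  yaw=[0, 0, 0, 0, 0],
  hand=[1, 1, 1, 1, 1],
)

```text
time_s: 17.1
ee_pos: [748.3, -132.6, 271.2]
orientation: [0.642, -0.629, -0.375, 0.228]
wrist_force: [-0.1, -1.0, -2.1]
gripper_width: 13.7
```

```bash
python3 -c "
from m import *
rp()"
```

```text
t 17.1 q [-0.191  1.3    0.06   0.067  2.688  1.406] p [ 748.3 -132.6  271.2] toolz [-0.768  0.178 -0.615] tilt 52.0 jaw [-0.072 -0.978 -0.194] ang -94.2 F [-0.1 -1.  -2.1] w 13.7
MEAS p [ 748. -133.  271.] pitch 53.1 maz 11.0 lean 11.2 mouth_t [ 295. -245.  178.] q [-0.19  1.3   0.06  0.07  2.69  1.41]
```

```bash
cat > clip.py <<'E'
from kin import *
import kin
kin.lo[2]=.058;kin.lo[5]=-3.016;kin.hi[5]=3.016;kin.hi[4]=2.688
def ikc(q,p,T,w=1000.,lam=.05,it=20):
    q=np.array(q,float)
    for _ in range(it):
        a,b=fk(q);e=np.r_[(p-a)/1000,w/1000*(T*b.inv()).as_rotvec()];J=jac(q);J[:3]/=1000;J[3:]*=w/1000
        dq=J.T@np.linalg.solve(J@J.T+lam**2*np.eye(6),e)
        q=np.clip(q+dq,kin.lo,kin.hi)
    return q
def tl(T): return np.degrees(np.arccos(-T.apply([0,0,1])[2])).round(1)
def go(q,seq,f,**k):
    p,T=fk(q)
    for d,y in seq:
        q=f(q,p+np.array(d)*10,R.from_euler('z',np.radians(y))*T,**k);p,T=fk(q)
    return q,p,T
if __name__=='__main__':
  for it in (5,20,60):
    for lam in (.01,.05,.1):
      for w in (300,1000):
        o=[]
        q,p,T=go([1.137,1.214,.058,0,1.776,.001],[((.8,1.8,0),0)]*5,ikc,w=w,lam=lam,it=it);o.append((p.round(0),tl(T)))
        q,p,T=go([-.188,1.184,.062,.089,2.686,1.432],[((2,-.4,-4),0),((2.5,-.5,-4),0),((4,-.8,-2.5),0),((4.5,-.8,-2),0),((4.5,-.8,-1),0)],ikc,w=w,lam=lam,it=it);o.append((p.round(0),tl(T),q.round(2)))
        print(it,lam,w,o)
  print('meas (454,987,213) 9.7; (748,-133,271) 52.0')
E
python3 clip.py
```

```text
5 0.01 300 [(array([ 223.,  485., -252.]), np.float64(95.7)), (array([ 688., -103.,  -20.]), np.float64(74.8), array([-0.18,  1.7 ,  0.06,  0.16,  2.69,  1.53]))]
5 0.01 1000 [(array([ 222.,  482., -256.]), np.float64(96.1)), (array([ 722., -129.,   91.]), np.float64(66.0), array([-0.19,  1.54,  0.07,  0.04,  2.69,  1.4 ]))]
5 0.05 300 [(array([395., 856., -18.]), np.float64(19.5)), (array([668., -89., -64.]), np.float64(79.3), array([-0.19,  1.76,  0.06,  0.26,  2.69,  1.63]))]
5 0.05 1000 [(array([339., 734., -85.]), np.float64(43.8)), (array([ 642.,  -72., -112.]), np.float64(84.0), array([-0.19,  1.84,  0.06,  0.31,  2.69,  1.69]))]
5 0.1 300 [(array([448., 970., 127.]), np.float64(3.8)), (array([ 745., -127.,  125.]), np.float64(59.2), array([-0.19,  1.47,  0.06,  0.1 ,  2.64,  1.45]))]
5 0.1 1000 [(array([411., 890.,  59.]), np.float64(12.2)), (array([ 724., -119.,   84.]), np.float64(66.3), array([-0.19,  1.55,  0.06,  0.12,  2.69,  1.47]))]
20 0.01 300 [(array([ 238.,  517., -216.]), np.float64(91.9)), (array([1036., -406.,  -57.]), np.float64(136.9), array([-0.39,  2.1 ,  0.
[... 1146 characters left out ...]
 2.69,  1.42]))]
60 0.05 300 [(array([395., 855., -18.]), np.float64(19.5)), (array([668., -89., -64.]), np.float64(79.3), array([-0.19,  1.77,  0.06,  0.27,  2.69,  1.64]))]
60 0.05 1000 [(array([338., 733., -85.]), np.float64(43.8)), (array([ 643.,  -72., -112.]), np.float64(84.0), array([-0.19,  1.84,  0.06,  0.32,  2.69,  1.69]))]
60 0.1 300 [(array([448., 970., 127.]), np.float64(3.8)), (array([ 744., -127.,  124.]), np.float64(59.4), array([-0.19,  1.48,  0.06,  0.1 ,  2.64,  1.45]))]
60 0.1 1000 [(array([411., 890.,  59.]), np.float64(12.2)), (array([ 724., -119.,   84.]), np.float64(66.3), array([-0.19,  1.55,  0.06,  0.12,  2.69,  1.47]))]
meas (454,987,213) 9.7; (748,-133,271) 52.0
```

Run:
```python
from clip import *
A=[((.8,1.8,0),0)]*5
B=[((2,-.4,-4),0),((2.5,-.5,-4),0),((4,-.8,-2.5),0),((4.5,-.8,-2),0),((4.5,-.8,-1),0)]
C=[((4.8,-.8,.8),0)]*5
Dd=[((0,2,.5),-8.5),((0,2,.7),-8.5),((0,2,1),-8.5)]
for w in (300,500,600,700,1000,2000):
    o=[]
    for q0,s in (([1.137,1.214,.058,0,1.776,.001],A),([-.188,1.184,.062,.089,2.686,1.432],B),([-.18,1.2,.062,.089,2.67,1.432],C),([.315,.297,1.806,.359,.956,3.016],Dd)):
        q,p,T=go(q0,s,ik,w=w);o.append((fk(q0)[0].round(0),tl(fk(q0)[1]),p.round(0),tl(T)))
    print(w,o)
```

```text
300 [(array([444., 958., 224.]), np.float64(5.4), array([ 468., 1013.,  214.]), np.float64(14.3)), (array([ 749., -128.,  358.]), np.float64(45.4), array([ 838., -145.,  204.]), np.float64(32.4)), (array([ 755., -123.,  341.]), np.float64(45.4), array([ 847., -135.,  331.]), np.float64(23.3)), (array([540., 284., 194.]), np.float64(17.9), array([542., 321., 197.]), np.float64(31.4))]
500 [(array([444., 958., 224.]), np.float64(5.4), array([458., 992., 208.]), np.float64(10.5)), (array([ 749., -128.,  358.]), np.float64(45.4), array([ 808., -139.,  200.]), np.float64(39.5)), (array([ 755., -123.,  341.]), np.float64(45.4), array([ 795., -126.,  319.]), np.float64(36.0)), (array([540., 284., 194.]), np.float64(17.9), array([542., 292., 173.]), np.float64(29.1))]
600 [(array([444., 958., 224.]), np.float64(5.4), array([455., 986., 206.]), np.float64(9.3)), (array([ 749., -128.,  358.]), np.float64(45.4), array([ 801., -138.,  199.]), np.float64(41.2)), (array([ 755., -123.,  341.]), np.float64(45.4), array([ 785., -125.,  318.]), np.float64(38.8)), (array([540., 284., 194.]), np.float64
[... 504 characters left out ...]
., 202.]), np.float64(7.1)), (array([ 749., -128.,  358.]), np.float64(45.4), array([ 791., -136.,  198.]), np.float64(43.8)), (array([ 755., -123.,  341.]), np.float64(45.4), array([ 770., -122.,  316.]), np.float64(43.0)), (array([540., 284., 194.]), np.float64(17.9), array([538., 226., 124.]), np.float64(24.3))]
2000 [(array([444., 958., 224.]), np.float64(5.4), array([446., 967., 200.]), np.float64(5.8)), (array([ 749., -128.,  358.]), np.float64(45.4), array([ 786., -135.,  198.]), np.float64(45.0)), (array([ 755., -123.,  341.]), np.float64(45.4), array([ 764., -121.,  316.]), np.float64(44.8)), (array([540., 284., 194.]), np.float64(17.9), array([529., 168.,  88.]), np.float64(20.3))]
```

```bash
cat > s8.py <<'E'
from clip import *
import sim3
q=np.array([-.191,1.3,.06,.067,2.688,1.406]);p,T=fk(q)
seq=[((-2,-3.8,-1.2),-3.5)]*9+[((3.2,-3.2,0),0)]*4+[((3.5,-3.5,.3),0)]*36
for k,(d,y) in enumerate(seq):
    q=ik(q,p+np.array(d)*10,R.from_euler('z',np.radians(y))*T,600);p,T=fk(q)
    if k%3==2: z=T.apply([0,0,1]);sim3.rep(k,p,T,q);print('     tilt',tl(T),'zaz',np.degrees(np.arctan2(z[1],z[0])).round(0),'az',np.degrees(np.arctan2(p[1],p[0])).round(0))
E
python3 s8.py
```

```text
2 p [ 690. -248.  234.] pitch 53.1 maz 0.0 lean 11.2 mouth_t [ 283. -368.  141.] q [-0.36  1.16  0.42  0.06  2.46  1.4 ] 
     tilt 52.0 zaz 156.0 az -20.0
5 p [ 630. -362.  198.] pitch 53.1 maz -10.0 lean 11.2 mouth_t [ 270. -491.  105.] q [-0.54  1.16  0.5   0.06  2.39  1.4 ] 
     tilt 52.0 zaz 146.0 az -30.0
8 p [ 570. -476.  162.] pitch 53.1 maz -21.0 lean 11.2 mouth_t [ 257. -615.   69.] q [-0.72  1.23  0.42  0.07  2.39  1.41] 
     tilt 52.0 zaz 135.0 az -40.0
11 p [ 599. -513.  154.] pitch 50.3 maz -22.0 lean 10.9 mouth_t [ 301. -641.   59.] q [-0.73  1.4   0.06  0.08  2.54  1.42] 
     tilt 49.1 zaz 135.0 az -41.0
14 p [ 607. -530.  148.] pitch 46.1 maz -24.0 lean 10.4 mouth_t [ 322. -657.   51.] q [-0.74  1.38  0.06  0.07  2.48  1.41] 
     tilt 44.6 zaz 134.0 az -41.0
17 p [ 618. -549.  142.] pitch 41.4 maz -26.0 lean 9.8 mouth_t [ 347. -674.   45.] q [-0.74  1.37  0.06  0.06  2.4   1.39] 
     tilt 39.7 zaz 134.0 az -42.0
20 p [ 632. -570.  135.] pitch 36.5 maz -27.0 lean 9.0 mouth_t [ 375. -692.   38.] q [-0.75  1.36  0.06  0.05  2.33  1.39] 
     tilt 34.6 zaz 133.0 az 
[... 724 characters left out ...]
0.77  1.34  0.06  0.04  1.84  1.36] 
     tilt 6.1 zaz 112.0 az -43.0
38 p [ 766. -725.   88.] pitch 2.3 maz -32.0 lean 2.4 mouth_t [ 606. -814.   10.] q [-0.77  1.34  0.06  0.04  1.73  1.36] 
     tilt 2.5 zaz 32.0 az -43.0
41 p [ 793. -754.   82.] pitch -3.7 maz -32.0 lean 1.1 mouth_t [ 649. -835.   10.] q [-0.77  1.35  0.06  0.04  1.61  1.36] 
     tilt 7.2 zaz -24.0 az -44.0
44 p [ 820. -783.   77.] pitch -9.8 maz -32.0 lean -0.2 mouth_t [ 691. -856.   13.] q [-0.78  1.36  0.06  0.04  1.49  1.36] 
     tilt 13.3 zaz -34.0 az -44.0
47 p [ 847. -811.   73.] pitch -15.9 maz -32.0 lean -1.5 mouth_t [ 732. -876.   17.] q [-0.78  1.38  0.06  0.04  1.37  1.36] 
     tilt 19.4 zaz -37.0 az -44.0
```

Call:
move_arm(
  xyz=[
    [-1.5, -2, -0.5],
    [-2, -3.8, -1],
    [-2, -3.8, -1],
    [-2, -3.8, -1],
    [-2, -3.8, -1],
  ],
  yaw=[-3.5, -3.5, -3.5, -3.5, -3.5],
  hand=[1, 1, 1, 1, 1],
)

```text
time_s: 17.6
ee_pos: [652.8, -305.9, 228.6]
orientation: [-0.538, 0.721, 0.403, -0.167]
wrist_force: [0.6, -0.4, -0.8]
gripper_width: 13.5
```

Call:
move_arm(
  xyz=[
    [-2, -3.8, -1],
    [-2, -3.8, -1],
    [-1, -3.8, -1],
    [0, -3.8, -1],
    [2, -3.5, 0],
  ],
  yaw=[-3.5, -3.5, -3.5, -3.5, 0],
  hand=[1, 1, 1, 1, 1],
)

```text
time_s: 18.1
ee_pos: [606.2, -481.7, 186.2]
orientation: [-0.445, 0.784, 0.418, -0.115]
wrist_force: [0.9, -0.6, -2.0]
gripper_width: 13.9
```

```bash
python3 -c "
from m import *
rp()"
```

```text
t 18.1 q [-0.704  1.365  0.087  0.122  2.582  1.479] p [ 606.2 -481.7  186.2] toolz [-0.552  0.554 -0.623] tilt 51.4 jaw [-0.578 -0.793 -0.192] ang -126.1 F [ 0.9 -0.6 -2. ] w 13.9
MEAS p [ 606. -482.  186.] pitch 52.6 maz -21.0 lean 11.1 mouth_t [ 294. -608.   92.] q [-0.7   1.37  0.09  0.12  2.58  1.48]
```

Call:
move_arm(
  xyz=[
    [1, -1, -3],
    [3, -3, -0.5],
    [3.4, -3.4, 0.5],
    [3.4, -3.4, 0.5],
    [3.4, -3.4, 0.8],
  ],
  yaw=[0, 0, 0, 0, 0],
  hand=[1, 1, 1, 1, 1],
)

```text
time_s: 18.6
ee_pos: [620.2, -506.7, 154.7]
orientation: [-0.456, 0.802, 0.374, -0.098]
wrist_force: [0.4, -0.1, -0.4]
gripper_width: 13.4
```

```bash
python3 -c "
from m import *
rp()"
```

```text
t 18.6 q [-0.714  1.382  0.058  0.099  2.49   1.447] p [ 620.2 -506.7  154.7] toolz [-0.498  0.51  -0.701] tilt 45.5 jaw [-0.565 -0.804 -0.185] ang -125.1 F [ 0.4 -0.1 -0.4] w 13.4
MEAS p [ 620. -507.  155.] pitch 46.8 maz -24.0 lean 10.7 mouth_t [ 325. -630.   59.] q [-0.71  1.38  0.06  0.1   2.49  1.45]
```

Works as predicted. Continue pushing outward with slightly more up.

Call:
move_arm(
  xyz=[
    [3.4, -3.4, 1],
    [3.4, -3.4, 1],
    [3.4, -3.4, 1],
    [3.4, -3.4, 1],
    [3.4, -3.4, 1],
  ],
  yaw=[0, 0, 0, 0, 0],
  hand=[1, 1, 1, 1, 1],
)

```text
time_s: 19.1
ee_pos: [631.7, -537.2, 172.0]
orientation: [-0.465, 0.823, 0.317, -0.075]
wrist_force: [0.4, 0.5, -2.5]
gripper_width: 13.8
```

Call:
move_arm(
  xyz=[
    [3.4, -3.4, 1],
    [3.4, -3.4, 1],
    [3.4, -3.4, 1],
    [3.4, -3.4, 1],
    [3.4, -3.4, 1],
  ],
  yaw=[0, 0, 0, 0, 0],
  hand=[1, 1, 1, 1, 1],
)

```text
time_s: 19.6
ee_pos: [650.9, -569.6, 183.4]
orientation: [-0.472, 0.843, 0.253, -0.051]
wrist_force: [0.1, -0.1, -1.5]
gripper_width: 14.0
```

```bash
python3 -c "
from m import *
rp()"
```

```text
t 19.6 q [-0.745  1.298  0.059  0.078  2.302  1.413] p [ 650.9 -569.6  183.4] toolz [-0.324  0.378 -0.867] tilt 29.9 jaw [-0.549 -0.822 -0.153] ang -123.8 F [ 0.1 -0.1 -1.5] w 14.0
MEAS p [ 651. -570.  183.] pitch 31.7 maz -28.0 lean 8.9 mouth_t [ 401. -688.   87.] q [-0.74  1.3   0.06  0.08  2.3   1.41]
```

Call:
move_arm(
  xyz=[
    [1.5, -4.6, 0.8],
    [1.5, -4.6, 0.8],
    [2.2, -4.3, 0.8],
    [2.8, -4, 0.8],
    [2.8, -4, 0.8],
  ],
  yaw=[0, 0, 0, 0, 0],
  hand=[1, 1, 1, 1, 1],
)

```text
time_s: 20.1
ee_pos: [628.2, -653.1, 183.1]
orientation: [-0.478, 0.858, 0.185, -0.031]
wrist_force: [1.0, 0.2, -1.8]
gripper_width: 13.5
```

Call:
move_arm(
  xyz=[
    [2.8, -4, 0.8],
    [2.8, -4, 0.8],
    [2.8, -4, 0.8],
    [2.8, -4, 0.8],
    [2.8, -4, 0.8],
  ],
  yaw=[0, 0, 0, 0, 0],
  hand=[1, 1, 1, 1, 1],
)

```text
time_s: 20.6
ee_pos: [642.4, -712.2, 179.3]
orientation: [-0.484, 0.869, 0.106, -0.012]
wrist_force: [-0.0, 0.4, -2.6]
gripper_width: 13.7
```

```bash
python3 -c "
from m import *
rp()"
```

```text
t 20.6 q [-0.847  1.263  0.059  0.025  2.032  1.288] p [ 642.4 -712.2  179.3] toolz [-0.123  0.173 -0.977] tilt 12.3 jaw [-0.532 -0.843 -0.082] ang -122.3 F [-0.   0.4 -2.6] w 13.7
MEAS p [ 642. -712.  179.] pitch 14.7 maz -31.0 lean 4.8 mouth_t [ 468. -837.   90.] q [-0.85  1.26  0.06  0.02  2.03  1.29]
```

Call:
move_arm(
  xyz=[
    [2.7, -4, 0.8],
    [2.7, -4, 0.8],
    [2.7, -4, 0.8],
    [2.7, -4, 0.8],
    [2.7, -4, 0.8],
  ],
  yaw=[0, 0, 0, 0, 0],
  hand=[1, 1, 1, 1, 1],
)

```text
time_s: 21.1
ee_pos: [659.6, -774.8, 176.2]
orientation: [-0.485, 0.874, 0.024, 0.005]
wrist_force: [-0.4, -0.3, -1.5]
gripper_width: 13.7
```

```bash
python3 -c "
from m import *
rp()"
```

```text
t 21.1 q [-0.874  1.259  0.059  0.021  1.869  1.259] p [ 659.6 -774.8  176.2] toolz [-0.014  0.048 -0.999] tilt 2.9 jaw [-0.529 -0.848 -0.033] ang -121.9 F [-0.4 -0.3 -1.5] w 13.7
MEAS p [ 660. -775.  176.] pitch 5.6 maz -32.0 lean 2.0 mouth_t [ 519. -897.   95.] q [-0.87  1.26  0.06  0.02  1.87  1.26]
```

Call:
move_arm(
  xyz=[
    [2.5, -4.1, 0.8],
    [2.5, -4.1, 0.8],
    [2, -3.6, 0.8],
    [0, 0, 0],
  ],
  yaw=[0, 0, 0, 0],
  hand=[1, 1, 1, 1],
)

```text
time_s: 21.5
ee_pos: [664.6, -815.5, 176.4]
orientation: [-0.484, 0.874, -0.023, 0.014]
wrist_force: [0.7, -0.1, -1.5]
gripper_width: 13.5
```

```bash
python3 -c "
from m import *
rp()"
```

```text
t 21.5 q [-0.895  1.259  0.059  0.02   1.773  1.239] p [ 664.6 -815.5  176.4] toolz [ 0.047 -0.027 -0.999] tilt 3.1 jaw [-0.531 -0.848 -0.002] ang -122.0 F [ 0.7 -0.1 -1.5] w 13.5
MEAS p [ 665. -816.  176.] pitch 0.3 maz -32.0 lean 0.3 mouth_t [ 544. -938.  100.] q [-0.9   1.26  0.06  0.02  1.77  1.24]
```

Call:
move_arm(
  xyz=[
    [-0.5, 2, 0],
    [-1.1, 4.5, 0],
    [-1.1, 4.7, 0],
    [-1.1, 4.7, 0],
    [-1.1, 4.7, 0],
  ],
  yaw=[0, 0, 0, 0, 0],
  hand=[1, 1, 1, 1, 1],
)

```text
time_s: 22.0
ee_pos: [625.1, -635.4, 177.9]
orientation: [-0.485, 0.874, -0.022, 0.014]
wrist_force: [0.9, -0.5, -1.4]
gripper_width: 13.7
```

Call:
move_arm(
  xyz=[
    [-1.1, 4.7, -0.5],
    [-1.1, 4.7, -1],
    [-1.1, 4.7, -1],
    [-1.1, 4.7, -1],
    [-1.1, 4.7, -1],
  ],
  yaw=[0, 0, 0, 0, 0],
  hand=[1, 1, 1, 1, 1],
)

```text
time_s: 22.5
ee_pos: [570.3, -400.5, 132.8]
orientation: [-0.485, 0.874, -0.023, 0.014]
wrist_force: [1.0, -0.0, -0.3]
gripper_width: 13.9
```

Call:
move_arm(
  xyz=[
    [-0.8, 3, -1],
    [-0.5, 2, -0.5],
    [0, 1, 0],
    [0, 0, 0],
  ],
  yaw=[0, 0, 0, 0],
  hand=[1, 1, 1, 1],
)

```text
time_s: 22.9
ee_pos: [558.5, -341.9, 118.2]
orientation: [-0.485, 0.874, -0.023, 0.014]
wrist_force: [0.6, -0.5, -1.1]
gripper_width: 14.1
```

```bash
python3 -c "
from m import *
rp()
cv2.imwrite('pics/wrist9.png',vision.snapshot('wrist')[:,:,::-1])
cv2.imwrite('pics/scene9.png',vision.snapshot('scene')[:,:,::-1])"
```

```text
t 22.9 q [-0.553  0.47   1.69   0.004  0.928  1.573] p [ 558.5 -341.9  118.2] toolz [ 0.047 -0.026 -0.999] tilt 3.1 jaw [-0.529 -0.849 -0.003] ang -121.9 F [ 0.6 -0.5 -1.1] w 14.1
MEAS p [ 558. -342.  118.] pitch 0.4 maz -32.0 lean 0.3 mouth_t [ 280. -530.   42.] q [-0.55  0.47  1.69  0.    0.93  1.57]
```

View pics/wrist9.png

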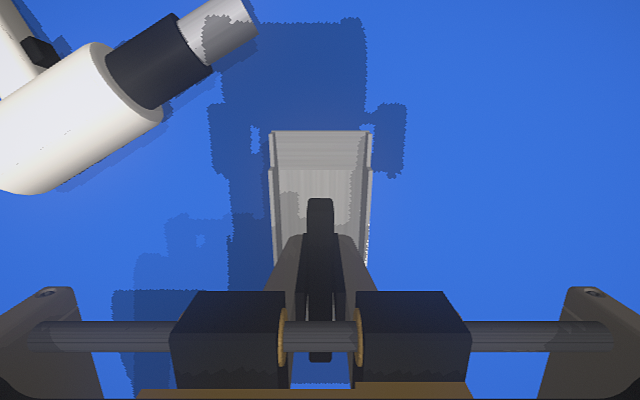

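View pics/scene9.png

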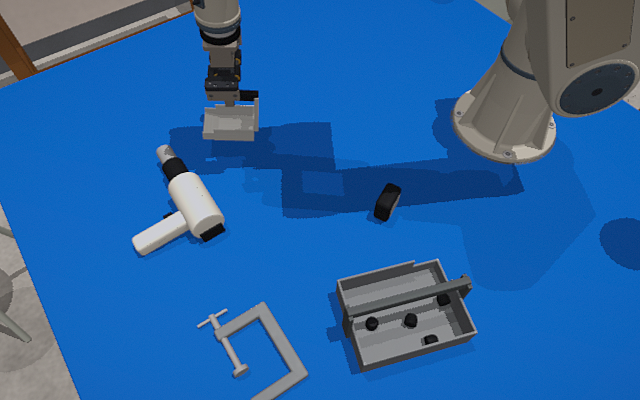

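Call:
move_arm(
  xyz=[
    [0, 0, -1.2],
    [0, 0, -1],
    [0, 0, -0.5],
    [0, 0, -0.3],
    [0, 0, -0.2],
  ],
  yaw=[0, 0, 0, 0, 0],
  hand=[1, 1, 1, 1, 1],
)

```text
time_s: 23.5
ee_pos: [561.0, -345.3, 87.5]
orientation: [-0.484, 0.874, -0.026, 0.016]
wrist_force: [4.8, -2.8, 16.1]
gripper_width: 13.9
```

```bash
python3 -c "
from m import *
rp()
cv2.imwrite('pics/wrist10.png',vision.snapshot('wrist')[:,:,::-1])"
```

```text
t 23.5 q [-0.555  0.509  1.706  0.003  0.866  1.572] p [ 561.  -345.3   87.5] toolz [ 0.053 -0.03  -0.998] tilt 3.5 jaw [-0.53  -0.848 -0.003] ang -122.0 F [ 4.8 -2.8 16.1] w 13.9
MEAS p [ 561. -345.   87.] pitch -0.0 maz -32.0 lean 0.3 mouth_t [ 284. -532.   12.] q [-0.56  0.51  1.71  0.    0.87  1.57]
```

Call:
move_arm(
  xyz=[
    [0, 0, 0],
    [0, 0, 0],
    [0, 0, 0],
    [0, 0, 0.5],
    [0, 0, 2],
  ],
  yaw=[0, 0, 0, 0, 0],
  hand=[-1, -1, -1, -1, -1],
)

```text
time_s: 24.05
ee_pos: [556.3, -341.8, 108.6]
orientation: [-0.485, 0.874, -0.02, 0.013]
wrist_force: [0.4, -0.3, -0.2]
gripper_width: 51.7
```

Call:
move_arm(
  xyz=[
    [0, 0, 3],
    [0, 0, 4],
    [0, 0, 4],
    [0, 0, 0],
    [0, 0, 0],
  ],
  yaw=[0, 0, 0, 0, 0],
  hand=[-1, -1, -1, -1, -1],
)

```text
time_s: 24.55
ee_pos: [558.2, -342.9, 221.4]
orientation: [-0.485, 0.874, -0.023, 0.015]
wrist_force: [0.3, 0.6, -0.5]
gripper_width: 90.9
```

```bash
python3 -c "
from m import *
rp()
cv2.imwrite('pics/wrist11.png',vision.snapshot('wrist')[:,:,::-1])
cv2.imwrite('pics/top11.png',vision.snapshot('top')[:,:,::-1])
cv2.imwrite('pics/scene11.png',cv2.resize(vision.snapshot('scene')[40:390,150:550,::-1],None,fx=2,fy=1.7))"
```

```text
t 24.55 q [-0.555  0.363  1.603  0.003  1.12   1.573] p [ 558.2 -342.9  221.4] toolz [ 0.048 -0.027 -0.998] tilt 3.1 jaw [-0.53  -0.848 -0.003] ang -122.0 F [ 0.3  0.6 -0.5] w 90.9
MEAS p [ 558. -343.  221.] pitch 0.3 maz -32.0 lean 0.3 mouth_t [ 280. -531.  145.] q [-0.55  0.36  1.6   0.    1.12  1.57]
```

View pics/wrist11.png

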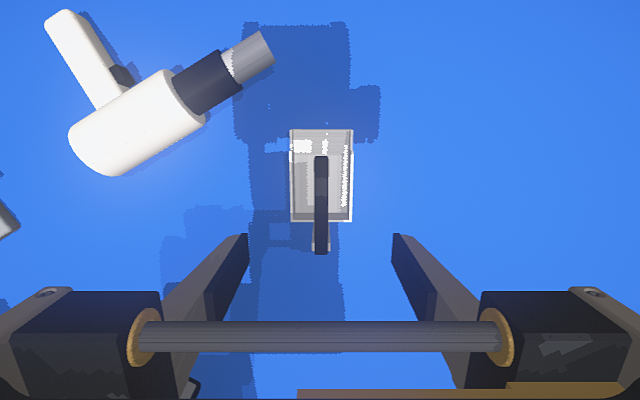

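View pics/scene11.png

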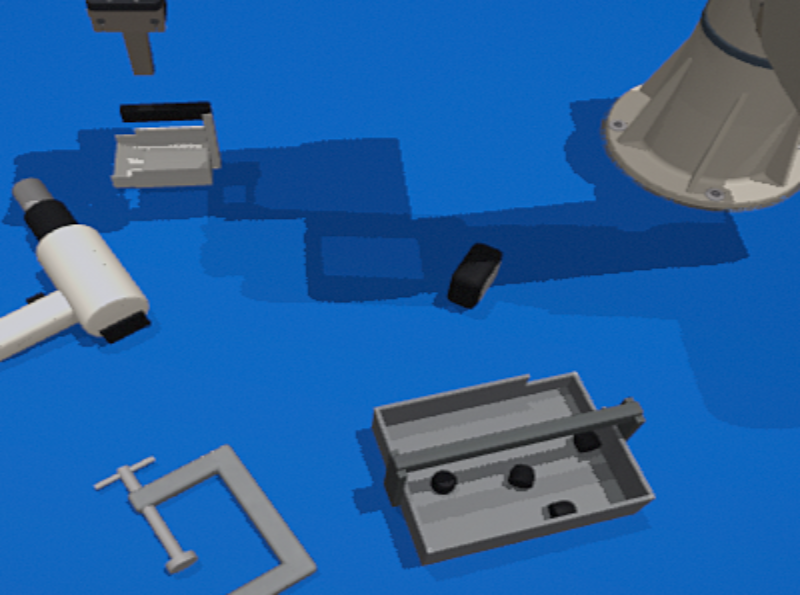

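View pics/top11.png

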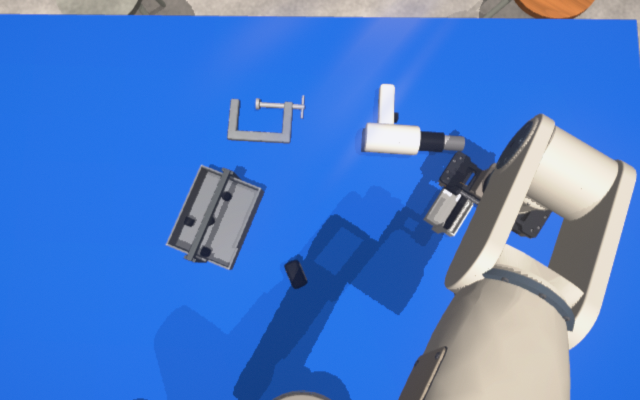

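Call:
move_arm(
  xyz=[
    [-0.2, 2.5, 0],
    [-0.2, 4.9, 0],
    [-0.2, 4.9, 0],
    [-0.2, 4.9, 0],
    [-0.2, 4.9, 0],
  ],
  yaw=[2, 2, 2, 2, 2],
  hand=[-1, -1, -1, -1, -1],
)

```text
time_s: 25.2
ee_pos: [546.6, -119.9, 218.9]
orientation: [-0.559, 0.828, -0.02, 0.015]
wrist_force: [1.6, 0.1, 0.4]
gripper_width: 92.1
```

Call:
move_arm(
  xyz=[
    [-0.2, 4.9, 0],
    [-0.2, 4.9, 0],
    [-0.2, 4.9, 0],
    [-0.2, 4.9, 0],
    [-0.2, 4.9, 0],
  ],
  yaw=[1.7, 0, 0, 0, 0],
  hand=[-1, -1, -1, -1, -1],
)

```text
time_s: 25.7
ee_pos: [536.7, 125.0, 219.1]
orientation: [-0.571, 0.82, -0.02, 0.015]
wrist_force: [0.3, 0.2, 0.1]
gripper_width: 91.6
```

Call:
move_arm(
  xyz=[
    [-0.2, 4.9, -1],
    [-0.2, 3.5, -1],
    [0, 1.2, -1],
    [0, 0, 0],
  ],
  yaw=[0, 0, 0, 0],
  hand=[-1, -1, -1, -1],
)

```text
time_s: 26.1
ee_pos: [532.3, 219.8, 187.8]
orientation: [-0.572, 0.82, -0.02, 0.014]
wrist_force: [-0.6, -0.8, 0.3]
gripper_width: 92.0
```

```bash
python3 -c "
from h import *
st()
cv2.imwrite('pics/wrist12.png',vision.snapshot('wrist')[:,:,::-1])"
```

```text
t 26.1 q [ 0.41   0.286  1.795 -0.04   1.025  2.353] p [532.3 219.8 187.8] toolz [ 0.047 -0.017 -0.999] tilt 2.8 jaw [-0.344 -0.939  0.   ] ang -110.1 F [-0.6 -0.8  0.3] w 92.0
```

View pics/wrist12.png

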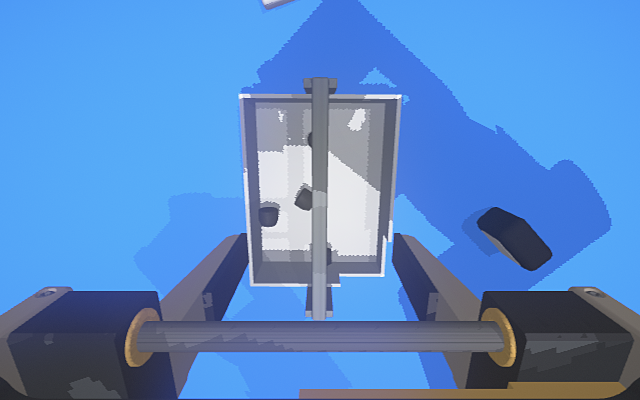

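Call:
move_arm(
  xyz=[
    [0, 0, -2.5],
    [0, 0, -3],
    [0, 0, -3],
    [0, 0, -1.7],
    [0, 0, -0.5],
  ],
  yaw=[0, 0, 0, 0, 0],
  hand=[0, 0, 0, 0, 0.3],
)

```text
time_s: 26.65
ee_pos: [533.0, 216.7, 81.7]
orientation: [-0.571, 0.821, -0.021, 0.015]
wrist_force: [1.1, -0.2, -0.6]
gripper_width: 53.8
```

Call:
move_arm(
  xyz=[
    [0, 0, 0],
    [0, 0, 0],
    [0, 0, 0],
    [0, 0, 0],
    [0, 0, 0],
  ],
  yaw=[0, 0, 0, 0, 0],
  hand=[1, 1, 1, 1, 1],
)

```text
time_s: 27.15
ee_pos: [534.3, 219.5, 84.2]
orientation: [-0.571, 0.82, -0.021, 0.017]
wrist_force: [1.5, 5.3, 4.2]
gripper_width: 14.2
```

```bash
python3 -c "
from h import *
st()"
```

```text
t 27.15 q [ 0.408  0.417  1.875 -0.047  0.808  2.365] p [534.3 219.5  84.2] toolz [ 0.052 -0.015 -0.999] tilt 3.1 jaw [-0.347 -0.938 -0.004] ang -110.3 F [1.5 5.3 4.2] w 14.2
```

Call:
move_arm(
  xyz=[
    [0, 0, 0],
    [0, 0, 0],
    [0, 0, 0.5],
    [0, 0, 1],
    [0, 0, 1.5],
  ],
  yaw=[0, 0, 0, 0, 0],
  hand=[1, 1, 1, 1, 1],
)

```text
time_s: 27.65
ee_pos: [532.8, 218.7, 113.1]
orientation: [-0.571, 0.82, -0.021, 0.015]
wrist_force: [-0.0, 0.4, -4.3]
gripper_width: 13.7
```

```bash
python3 -c "
from h import *
st()
cv2.imwrite('pics/scene13.png',vision.snapshot('scene')[:,:,::-1])"
cat > s9.py <<'E'
from clip import *
# tote relation: level at tool orientation at grasp
Tg=R.from_quat([-0.571,0.82,-0.021,0.017]);Rt=R.from_euler('z',np.radians(-20.3));rel=Tg.inv()*Rt
c=np.array([-100,-75,0])/125.
def rept(k,p,T,q=None):
    S=T*rel;up=S.apply([0,0,1]);z=S.apply(c);cr=S.apply([-100,-75,4-100]);cr=cr+p-T.apply([0,0,19])
    lx=np.degrees(np.arcsin(S.apply([1,0,0])[2]));ly=np.degrees(np.arcsin(S.apply([0,1,0])[2]))
    dn=S.inv().apply([0,0,-1]);dirn=np.degrees(np.arctan2(dn[1],dn[0]))
    low=min((p-T.apply([0,0,19])+S.apply([x,y,-100]))[2] for x in(-104,104) for y in(-79,79))
    print(k,'p',p.round(0),'tilt',np.degrees(np.arccos(up[2])).round(1),'downdir_in_tote',dirn.round(0),'(want -143)','x,y slope',lx.round(1),ly.round(1),'lowest',low.round(0),'' if q is None else q.round(2))
if __name__=='__main__':
    q=np.array([.408,.35,1.85,-.047,.9,2.365]);q=ik(q,np.array([533,219,150.]),Tg,600);p,T=fk(q);rept('s',p,T,q)
    seq=[((4,.8,.3),0)]*11+[((4.75,1.4,.8),0)]*26
    for k,(d,y) in enumerate(seq):
        q=ik(q,p+np.array(d)*10,R.from_euler('z',np.radians(y))*T,600);p,T=fk(q)
        if k%3==2: rept(k,p,T,q)
E
python3 s9.py
```

```text
t 27.65 q [ 0.408  0.376  1.857 -0.045  0.871  2.362] p [532.8 218.7 113.1] toolz [ 0.048 -0.017 -0.999] tilt 2.9 jaw [-0.347 -0.938 -0.001] ang -110.3 F [-0.   0.4 -4.3] w 13.7
s p [533. 219. 150.] tilt 0.0 downdir_in_tote -137.0 (want -143) x,y slope 0.0 0.0 lowest 69.0 [ 0.41  0.33  1.83 -0.04  0.94  2.36]
2 p [653. 243. 159.] tilt nan downdir_in_tote -172.0 (want -143) x,y slope 0.0 0.0 lowest 78.0 [ 0.37  0.49  1.55 -0.04  1.06  2.32]
5 p [773. 267. 168.] tilt nan downdir_in_tote -155.0 (want -143) x,y slope 0.0 0.0 lowest 87.0 [ 0.35  0.67  1.23 -0.03  1.2   2.28]
8 p [893. 291. 177.] tilt 0.0 downdir_in_tote -139.0 (want -143) x,y slope 0.0 0.0 lowest 96.0 [ 0.33  0.89  0.81 -0.03  1.41  2.26]
11 p [1005.  316.  187.] tilt 0.9 downdir_in_tote -142.0 (want -143) x,y slope 0.7 0.6 lowest 104.0 [ 0.31  1.25  0.06 -0.03  1.77  2.23]
14 p [1045.  325.  185.] tilt 7.2 downdir_in_tote -142.0 (want -143) x,y slope 5.7 4.4 lowest 88.0 [ 0.31  1.26  0.06 -0.03  1.66  2.23]
17 p [1084.  334.  184.] tilt 13.5 downdir_in_tote -142.0 (want -143) x,y slope 10.7 8.2 lowest 75.0 [ 0.31  1.27  
[... 431 characters left out ...]
 1.17  2.22]
29 p [1226.  368.  193.] tilt 37.9 downdir_in_tote -143.0 (want -143) x,y slope 29.4 21.6 lowest 48.0 [ 0.3   1.33  0.06 -0.03  1.05  2.22]
32 p [1253.  375.  198.] tilt 43.5 downdir_in_tote -143.0 (want -143) x,y slope 33.5 24.3 lowest 49.0 [ 0.3   1.34  0.06 -0.02  0.94  2.22]
35 p [1277.  381.  206.] tilt 48.8 downdir_in_tote -143.0 (want -143) x,y slope 37.2 26.7 lowest 53.0 [ 0.29  1.36  0.06 -0.02  0.83  2.21]s9.py:10: RuntimeWarning: invalid value encountered in arccos
  print(k,'p',p.round(0),'tilt',np.degrees(np.arccos(up[2])).round(1),'downdir_in_tote',dirn.round(0),'(want -143)','x,y slope',lx.round(1),ly.round(1),'lowest',low.round(0),'' if q is None else q.round(2))
```

View pics/scene13.png

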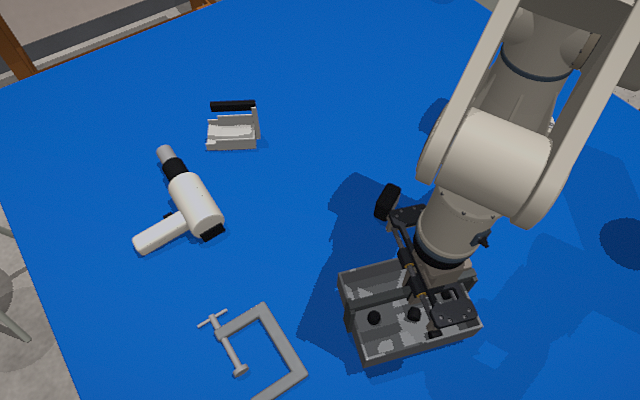

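Call:
move_arm(
  xyz=[
    [0.5, 0.1, 1.5],
    [1.3, 0.3, 1.5],
    [2.2, 0.4, 1],
    [3, 0.6, 0.8],
    [3.6, 0.7, 0.5],
  ],
  yaw=[0, 0, 0, 0, 0],
  hand=[1, 1, 1, 1, 1],
)

```text
time_s: 28.2
ee_pos: [640.3, 240.3, 167.3]
orientation: [-0.571, 0.82, -0.021, 0.016]
wrist_force: [0.8, 1.1, -3.8]
gripper_width: 13.7
```

Call:
move_arm(
  xyz=[
    [4, 0.8, 0.3],
    [4, 0.8, 0.3],
    [4, 0.8, 0.3],
    [4, 0.8, 0.3],
    [4, 0.8, 0.3],
  ],
  yaw=[0, 0, 0, 0, 0],
  hand=[1, 1, 1, 1, 1],
)

```text
time_s: 28.7
ee_pos: [840.9, 280.2, 180.9]
orientation: [-0.571, 0.82, -0.021, 0.016]
wrist_force: [0.6, 0.7, -3.0]
gripper_width: 13.8
```

Call:
move_arm(
  xyz=[
    [4, 0.8, 0.3],
    [3.5, 0.8, 0.3],
    [3, 0.8, 0.3],
    [2.5, 0.7, 0.3],
    [2.5, 0.7, 0.3],
  ],
  yaw=[0, 0, 0, 0, 0],
  hand=[1, 1, 1, 1, 1],
)

```text
time_s: 29.2
ee_pos: [989.1, 316.4, 195.0]
orientation: [-0.571, 0.82, -0.021, 0.016]
wrist_force: [1.2, 1.3, -3.9]
gripper_width: 13.7
```

```bash
cat > mt.py <<'E'
from h import *
import s9
def rp():
    o=st();s9.rept('TOTE',o['ee_pos'],R.from_quat(o['orientation']));return o
E
python3 -c "
from mt import *
rp()
cv2.imwrite('pics/wrist14.png',vision.snapshot('wrist')[:,:,::-1])"
```

```text
t 29.2 q [ 0.319  1.193  0.158 -0.031  1.748  2.238] p [989.1 316.4 195. ] toolz [ 0.05  -0.016 -0.999] tilt 3.0 jaw [-0.347 -0.938 -0.002] ang -110.3 F [ 1.2  1.3 -3.9] w 13.7
TOTE p [989. 316. 195.] tilt 0.1 downdir_in_tote 44.0 (want -143) x,y slope -0.1 -0.1 lowest 114.0
```

View pics/wrist14.png

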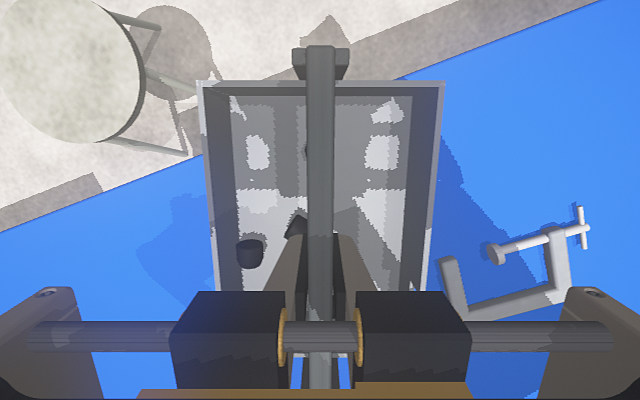

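Tote held level, glides inside. Now push outward to tilt.

Call:
move_arm(
  xyz=[
    [3.5, 1, 0.5],
    [4.4, 1.3, 0.8],
    [4.7, 1.4, 0.8],
    [4.7, 1.4, 0.8],
    [4.7, 1.4, 0.8],
  ],
  yaw=[0, 0, 0, 0, 0],
  hand=[1, 1, 1, 1, 1],
)

```text
time_s: 29.75
ee_pos: [1053.8, 330.8, 190.7]
orientation: [-0.57, 0.816, -0.044, 0.092]
wrist_force: [-0.2, -0.3, -4.0]
gripper_width: 13.7
```

Call:
move_arm(
  xyz=[
    [4.7, 1.4, 0.8],
    [4.7, 1.4, 0.8],
    [4.7, 1.4, 0.8],
    [4.7, 1.4, 0.8],
    [4.7, 1.4, 0.8],
  ],
  yaw=[0, 0, 0, 0, 0],
  hand=[1, 1, 1, 1, 1],
)

```text
time_s: 30.25
ee_pos: [1117.4, 345.7, 189.0]
orientation: [-0.563, 0.804, -0.07, 0.175]
wrist_force: [0.6, -0.7, -4.3]
gripper_width: 13.8
```

```bash
python3 -c "
from mt import *
rp()
cv2.imwrite('pics/wrist15.png',vision.snapshot('wrist')[:,:,::-1])"
```

```text
t 30.25 q [ 0.307  1.27   0.062 -0.029  1.431  2.226] p [1117.4  345.7  189. ] toolz [ 0.361  0.085 -0.929] tilt 21.8 jaw [-0.304 -0.931 -0.203] ang -108.1 F [ 0.6 -0.7 -4.3] w 13.8
TOTE p [1117.  346.  189.] tilt 19.1 downdir_in_tote -142.0 (want -143) x,y slope 15.1 11.5 lowest 69.0
```

View pics/wrist15.png

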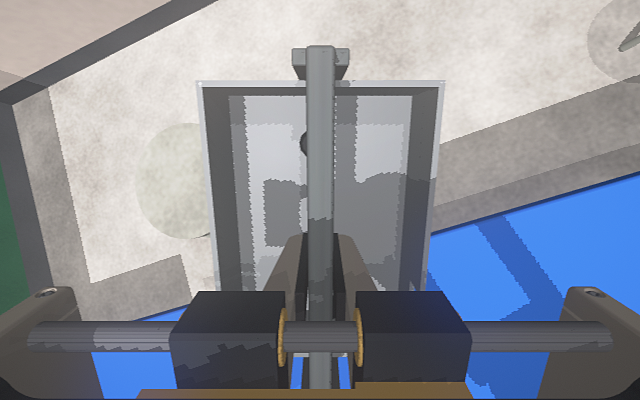

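Call:
move_arm(
  xyz=[
    [4.7, 1.4, 0.8],
    [4.7, 1.4, 0.8],
    [4.7, 1.4, 0.8],
    [4.7, 1.4, 0.8],
    [4.7, 1.4, 0.8],
  ],
  yaw=[0, 0, 0, 0, 0],
  hand=[1, 1, 1, 1, 1],
)

```text
time_s: 30.8
ee_pos: [1176.4, 360.1, 191.6]
orientation: [-0.553, 0.787, -0.095, 0.256]
wrist_force: [0.6, 0.8, -4.1]
gripper_width: 13.2
```

Call:
move_arm(
  xyz=[
    [4.5, 1.3, 0.8],
    [4, 1.2, 0.8],
    [3, 0.9, 0.8],
    [0, 0, 0],
  ],
  yaw=[0, 0, 0, 0],
  hand=[1, 1, 1, 1],
)

```text
time_s: 31.2
ee_pos: [1202.6, 366.3, 199.3]
orientation: [-0.546, 0.777, -0.107, 0.294]
wrist_force: [-0.4, 0.4, -3.8]
gripper_width: 13.9
```

```bash
python3 -c "
from mt import *
rp()
cv2.imwrite('pics/wrist16.png',vision.snapshot('wrist')[:,:,::-1])
cv2.imwrite('pics/scene16.png',vision.snapshot('scene')[:,:,::-1])
cv2.imwrite('pics/top16.png',vision.snapshot('top')[:,:,::-1])"
```

```text
t 31.2 q [ 0.301  1.303  0.061 -0.025  1.142  2.22 ] p [1202.6  366.3  199.3] toolz [ 0.574  0.154 -0.804] tilt 36.5 jaw [-0.231 -0.912 -0.339] ang -104.2 F [-0.4  0.4 -3.8] w 13.9
TOTE p [1203.  366.  199.] tilt 33.8 downdir_in_tote -143.0 (want -143) x,y slope 26.3 19.6 lowest 59.0
```

View pics/wrist16.png

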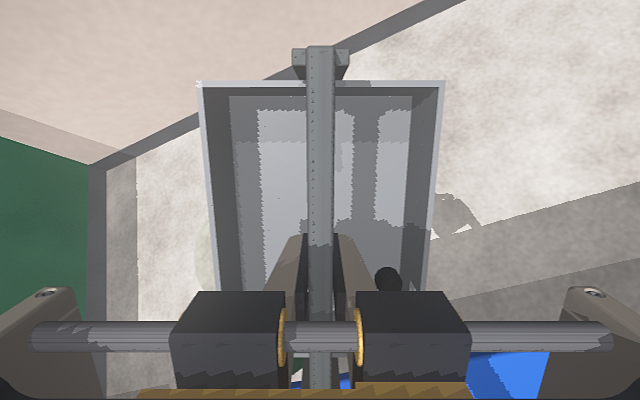

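View pics/top16.png

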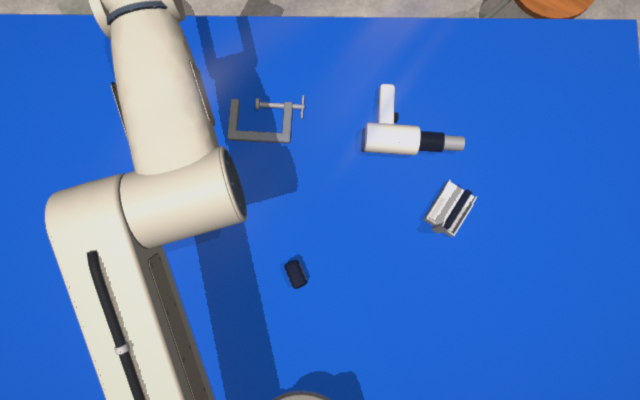

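Call:
move_arm(
  xyz=[
    [-1, -0.2, 0],
    [-2, -0.4, 0],
    [-2.9, -0.6, 0],
    [-3.9, -0.9, 0],
    [-4.4, -1, 0],
  ],
  yaw=[0, 0, 0, 0, 0],
  hand=[1, 1, 1, 1, 1],
)

```text
time_s: 31.85
ee_pos: [1059.1, 335.0, 201.2]
orientation: [-0.546, 0.777, -0.108, 0.295]
wrist_force: [0.4, 0.7, -4.3]
gripper_width: 13.9
```

```bash
python3 -c "
from mt import *
rp()"
```

```text
t 31.85 q [ 0.315  0.861  0.951 -0.049  0.693  2.259] p [1059.1  335.   201.2] toolz [ 0.576  0.155 -0.803] tilt 36.6 jaw [-0.23  -0.912 -0.341] ang -104.1 F [ 0.4  0.7 -4.3] w 13.9
TOTE p [1059.  335.  201.] tilt 34.0 downdir_in_tote -143.0 (want -143) x,y slope 26.4 19.7 lowest 61.0
```

Call:
move_arm(
  xyz=[
    [-4.4, -1, 0],
    [-4.4, -1, 0],
    [-4.4, -1, 0],
    [-4.4, -1, 0],
    [-4.4, -1, 0],
  ],
  yaw=[0, 0, 0, 0, 0],
  hand=[1, 1, 1, 1, 1],
)

```text
time_s: 32.35
ee_pos: [839.0, 285.1, 201.8]
orientation: [-0.546, 0.777, -0.108, 0.295]
wrist_force: [0.7, -0.1, -4.4]
gripper_width: 13.8
```

Call:
move_arm(
  xyz=[
    [-4.4, -1, 0],
    [-4.4, -1, 0],
    [-4, -0.9, 0],
    [-3.4, -0.8, 0],
    [-2.8, -0.6, 0],
  ],
  yaw=[0, 0, 0, 0, 0],
  hand=[1, 1, 1, 1, 1],
)

```text
time_s: 32.85
ee_pos: [649.0, 241.9, 201.6]
orientation: [-0.546, 0.777, -0.108, 0.295]
wrist_force: [0.8, 0.5, -3.5]
gripper_width: 13.7
```

Call:
move_arm(
  xyz=[
    [-2.2, -0.5, 0],
    [-1.6, -0.4, 0],
    [-1, -0.2, 0],
    [-0.4, -0.1, 0],
    [0, 0, 0],
  ],
  yaw=[0, 0, 0, 0, 0],
  hand=[1, 1, 1, 1, 1],
)

```text
time_s: 33.35
ee_pos: [599.2, 230.7, 201.4]
orientation: [-0.546, 0.777, -0.108, 0.295]
wrist_force: [0.7, 0.2, -3.9]
gripper_width: 13.5
```

```bash
python3 -c "
from mt import *
rp()
cv2.imwrite('pics/wrist17.png',vision.snapshot('wrist')[:,:,::-1])
cv2.imwrite('pics/scene17.png',vision.snapshot('scene')[:,:,::-1])
cv2.imwrite('pics/top17.png',vision.snapshot('top')[:,:,::-1])"
```

```text
t 33.35 q [ 0.416  0.161  2.115 -0.379  0.249  2.671] p [599.2 230.7 201.4] toolz [ 0.576  0.155 -0.803] tilt 36.6 jaw [-0.229 -0.912 -0.341] ang -104.1 F [ 0.7  0.2 -3.9] w 13.5
TOTE p [599. 231. 201.] tilt 34.0 downdir_in_tote -143.0 (want -143) x,y slope 26.5 19.7 lowest 61.0
```

View pics/wrist17.png

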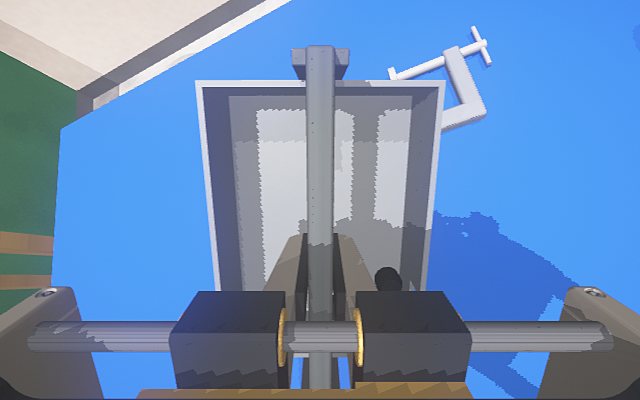

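View pics/scene17.png

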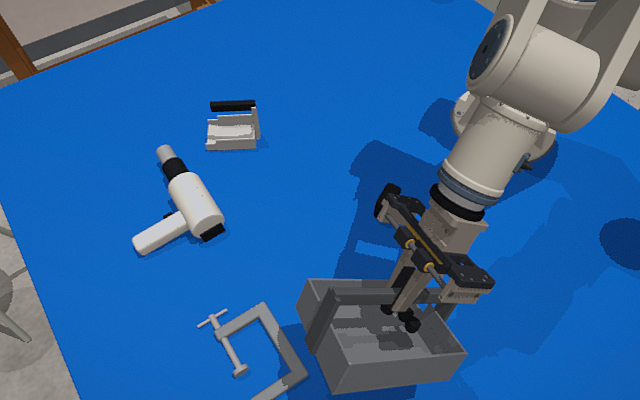

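View pics/top17.png

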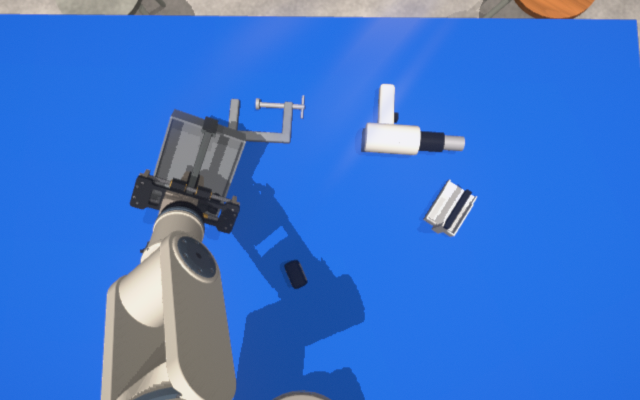

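Run:
```python
from mt import *
im=cv2.imread('pics/scene17.png')
cv2.imwrite('pics/z17.png',cv2.resize(im[260:400,290:480],None,fx=4,fy=4,interpolation=cv2.INTER_CUBIC))
o=env.get_obs();T=R.from_quat(o['orientation']);S=T*s9.rel
g=o['ee_pos']-T.apply([0,0,19]);orig=g-S.apply([0,0,100])
def tot(o0,w,z):
    a=S.inv().apply(o0-orig);b=S.inv().apply(w);return a+b*(z-a[2])/b[2]
c=vision.camera_model('wrist');K=c['mtx'];Tc=c['T_tool_cam'];M=T.as_matrix()
d=np.linalg.inv(K)@np.array([388,280,1.]);d=np.array([d[0],-d[1],-d[2]])
print('wrist glide in tote',tot(M@Tc[:3,3]+o['ee_pos'],M@Tc[:3,:3]@d,14).round(0))
c=CM['scene'];Rm=c['camera_from_world'][:3,:3];oo=-Rm.T@c['camera_from_world'][:3,3]
def sc(u,v,z=14):
    d=np.linalg.inv(c['mtx'])@np.array([u,v,1.]);return tot(oo,Rm.T@np.array([d[0],-d[1],-d[2]]),z).round(0)
for u,v in((386,310),(410,322),(400,314)):print(u,v,sc(u,v))
for n,p in {'corner':[-100,-75,4],'A':[104,79,60],'B':[104,-79,60],'C':[-104,79,60]}.items(): print(n,proj('scene',orig+S.apply(p)).round(0),(orig+S.apply(p)).round(0))
```

```text
wrist glide in tote [-59. -60.  14.]
386 310 [-50. -52.  14.]
410 322 [-84. -24.  14.]
400 314 [-74. -42.  14.]
corner [400. 304.] [541. 213.  67.]
A [350. 364.] [713. 268. 256.]
B [308. 277.] [677. 124. 203.]
C [469. 353.] [544. 345. 163.]
```

View pics/z17.png

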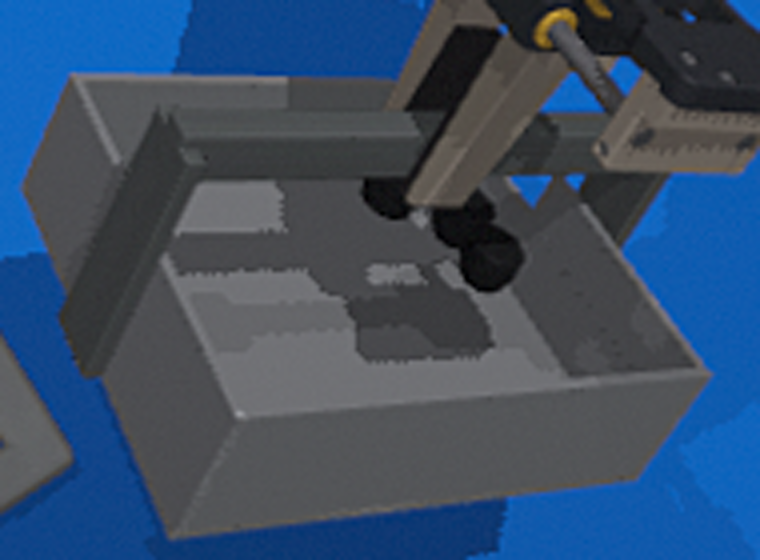

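Call:
move_arm(
  xyz=[
    [0, 0, -0.2],
    [0, 0, -0.4],
    [0, 0, -0.4],
    [0, 0, -0.4],
    [0, 0, -0.2],
  ],
  yaw=[2, 4, 6, 6, 4],
  hand=[1, 1, 1, 1, 1],
)

```text
time_s: 34.0
ee_pos: [596.1, 229.3, 187.6]
orientation: [-0.629, 0.715, -0.073, 0.297]
wrist_force: [-0.4, 0.2, -3.9]
gripper_width: 14.0
```

Call:
move_arm(
  xyz=[
    [0, 0, 0],
    [0, 0, 0],
    [0, 0, 0],
  ],
  yaw=[2, 0, 0],
  hand=[1, 1, 1],
)

```text
time_s: 34.3
ee_pos: [596.1, 228.8, 187.7]
orientation: [-0.64, 0.705, -0.068, 0.298]
wrist_force: [0.1, 0.3, -3.4]
gripper_width: 13.5
```

```bash
python3 -c "
from mt import *
rp()
cv2.imwrite('pics/wrist18.png',vision.snapshot('wrist')[:,:,::-1])
im=vision.snapshot('scene')[:,:,::-1]
cv2.imwrite('pics/scene18.png',im)
cv2.imwrite('pics/z18.png',cv2.resize(im[250:400,290:490],None,fx=4,fy=4,interpolation=cv2.INTER_CUBIC))"
```

```text
t 34.3 q [0.293 0.182 2.117 0.505 0.264 1.509] p [596.1 228.8 187.7] toolz [ 0.507  0.285 -0.813] tilt 35.6 jaw [-0.003 -0.943 -0.332] ang -90.2 F [ 0.1  0.3 -3.4] w 13.5
TOTE p [596. 229. 188.] tilt 33.0 downdir_in_tote -143.0 (want -143) x,y slope 25.7 19.2 lowest 48.0
```

View pics/z18.png

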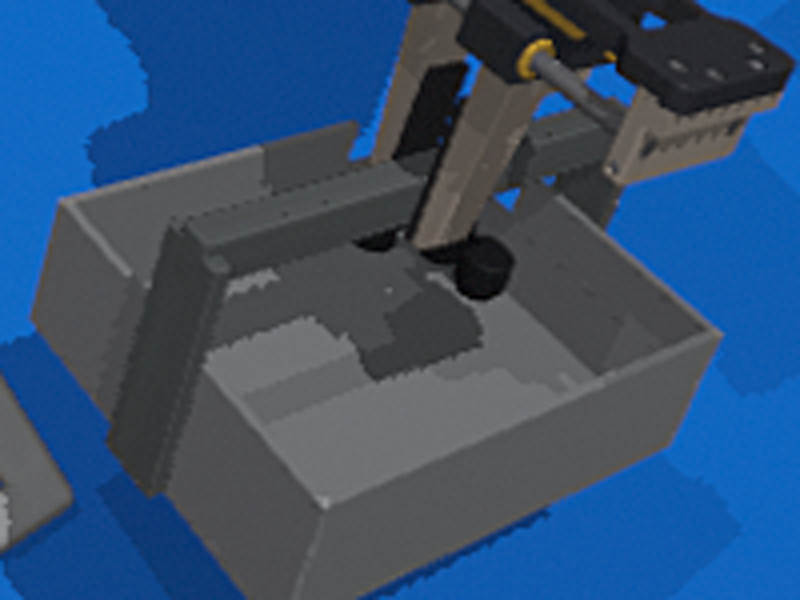

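View pics/wrist18.png

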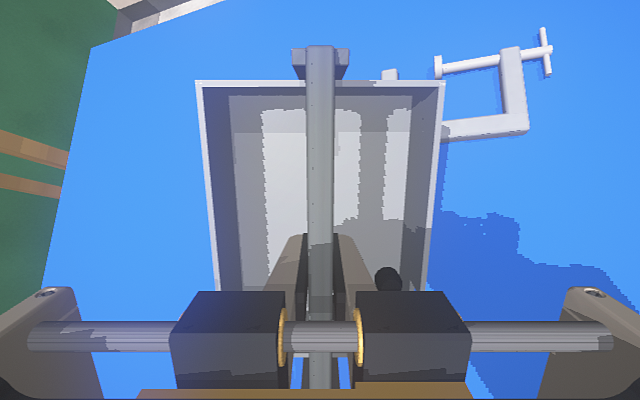

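Call:
move_arm(
  xyz=[
    [0.4, -1, 0],
    [0.8, -2, 0],
    [1, -3, 0],
    [1, -3, 0],
    [1, -3, 0],
  ],
  yaw=[-1, -2, -3, -3, -3],
  hand=[1, 1, 1, 1, 1],
)

```text
time_s: 34.9
ee_pos: [638.0, 107.7, 188.0]
orientation: [-0.563, 0.768, -0.099, 0.289]
wrist_force: [0.8, 0.8, -3.4]
gripper_width: 13.7
```

Call:
move_arm(
  xyz=[
    [1, -3, 0],
    [1, -3, 0],
    [0.8, -2.2, 0],
    [0.5, -1.4, 0],
    [0.3, -0.6, 0],
  ],
  yaw=[-3, -3, -3, -2, -1],
  hand=[1, 1, 1, 1, 1],
)

```text
time_s: 35.4
ee_pos: [674.1, 5.4, 187.9]
orientation: [-0.479, 0.823, -0.129, 0.277]
wrist_force: [0.8, 2.0, -3.8]
gripper_width: 14.1
```

Call:
move_arm(
  xyz=[
    [0, 0, 0],
    [0, 0, 0],
    [0, 0, 0],
  ],
  yaw=[0, 0, 0],
  hand=[1, 1, 1],
)

```text
time_s: 35.7
ee_pos: [673.3, 7.4, 187.7]
orientation: [-0.481, 0.822, -0.128, 0.277]
wrist_force: [0.3, 0.2, -4.1]
gripper_width: 13.7
```

```bash
python3 -c "
from mt import *
rp()
im=vision.snapshot('scene')[:,:,::-1]
cv2.imwrite('pics/scene19.png',im)
cv2.imwrite('pics/z19.png',cv2.resize(im[150:330,200:440],None,fx=3.3,fy=3.3,interpolation=cv2.INTER_CUBIC))"
```

```text
t 35.7 q [-0.03   0.23   2.053  0.296  0.252  1.79 ] p [673.3   7.4 187.7] toolz [ 0.579  0.055 -0.813] tilt 35.6 jaw [-0.384 -0.861 -0.332] ang -114.1 F [ 0.3  0.2 -4.1] w 13.7
TOTE p [673.   7. 188.] tilt 32.9 downdir_in_tote -143.0 (want -143) x,y slope 25.7 19.2 lowest 48.0
```

View pics/z19.png

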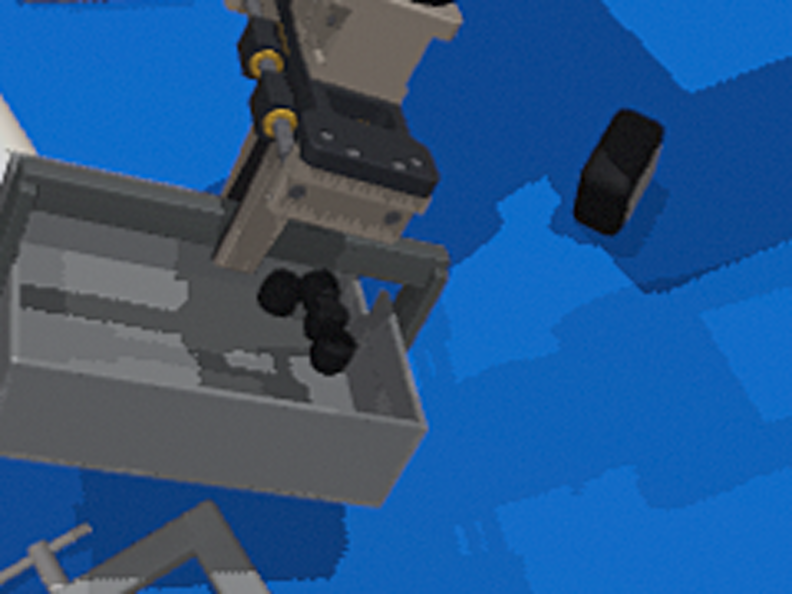

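Run:
```python
from mt import *
o=rp();print('vel',abs(o['joint_velocities']).max())
T=R.from_quat(o['orientation']);S=T*s9.rel
orig=o['ee_pos']-T.apply([0,0,19])-S.apply([0,0,100])
c=CM['scene'];Rm=c['camera_from_world'][:3,:3];oo=-Rm.T@c['camera_from_world'][:3,3]
im=vision.snapshot('scene')[:,:,::-1];cv2.imwrite('pics/scene20.png',im)
for u,v in((280,292),(320,287),(326,318),(332,350)):
    u,v=u/3.3+200,v/3.3+150
    d=np.linalg.inv(c['mtx'])@np.array([u,v,1.]);w=Rm.T@np.array([d[0],-d[1],-d[2]])
    a=S.inv().apply(oo-orig);b=S.inv().apply(w);print((a+b*(16-a[2])/b[2]).round(0))
```

```text
t 35.75 q [-0.03   0.23   2.053  0.296  0.252  1.79 ] p [673.3   7.4 187.7] toolz [ 0.579  0.055 -0.813] tilt 35.6 jaw [-0.384 -0.861 -0.332] ang -114.1 F [ 0.2  0.4 -3.1] w 14.0
TOTE p [673.   7. 188.] tilt 33.0 downdir_in_tote -143.0 (want -143) x,y slope 25.7 19.2 lowest 48.0 
vel 0.002587497789756054
[-60. -56.  16.]
[-87. -67.  16.]
[-86. -41.  16.]
[-85. -15.  16.]
```

View pics/scene20.png

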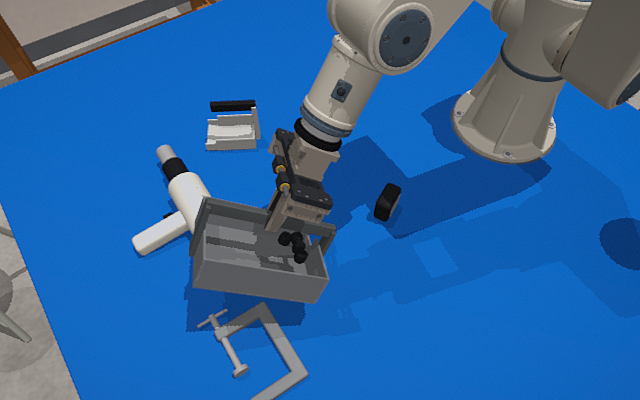

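```bash
python3 -c "
from plant import ticket
print(ticket.hand_in())"
```

```text
the job is handed in; nothing more can be done
None
```

The job is done and handed in at about 36 s. The three glides are tipped from the scoop into the tote. The empty scoop stands upright and released on bare table at about (560, -345) mm. The tote is held by its handle, tilted and still.

**How the tilts were made:** the moves only allow shifts and turns about the vertical. I tilted the tool by commanding slightly past the limits of the last joint and of the arm's reach, and returned to working positions afterwards. At that reach limit the tote was carried briefly past the far edge of the bench and brought back.

**Last checks:**
- **Tote:** it is tilted 33° by the arm's measured pose, a little under the 35° asked, with the down direction straight at the cut-down corner. Its lowest point is about 48 mm above the table. The wrist pictures showed no slip in the grip.
- **Glides:** all four are visible in the scene picture in one touching group at the corner. The floor point where the two low walls meet is at (-100, -75); the glide centres measure about (-87, -67), (-86, -41), (-60, -56) and (-85, -15) mm in the tote's frame. The last one is third in line along the low wall, about 62 mm from that point.
- **Rest of the bench:** no spill is visible, and the heat gun, clamp and tape measure look unmoved.

**Things that were off:**
- While pushing against the reach limit, joint 3 read 0.057 to 0.06 rad, at or just under its stated lower limit of 0.06.
- The scoop turned a few degrees in the grip while it was tilted. It was lowered onto the table with about 16 N and settled flat when released.

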